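# Set the spacer stack on the label-reel arbor

## Robot

A 7-joint arm with a two-finger parallel gripper is mounted at the origin on the work surface. World frame = base frame: x ahead of the robot, y to its left, z up, the work surface at z = 0. Lengths are in m, angles in rad, forces in N, time in s.
With the tool pointing down it reaches from about 0.425 to 0.875 m from the base axis. Payload 9.9 kg.
Tool frame: the origin (TCP) lies on the centre line of the jaws, within the pads' length; the fingertips stand 25 mm ahead of it and the grasp point (between the pads) lies 6 mm ahead of it; z points along the fingers, x is the direction in which the jaws open and shut, and the axes are right-handed (so a half turn about z gives the same grasp; the last joint's range is limited). The gripper opens to 85 mm and grips with 20 to 120 N. Pads are 22 mm wide; open, the fingers measure 114 mm over their backs; the gripper's body (76 mm by 85 mm) begins 54 mm behind the grasp point. The pads swing forward as they close: fully open they stand 13 mm farther back than shut.
Start: joints at [-1.236, 0.576, 0.025, 1.437, -0.015, 1.129, -0.057], TCP at [0.274, 0.617, 0.256] pointing down, gripper open.
Joint ranges: [-2.76, 2.76], [-0.34, 2.15], [-1.52, 1.57], [0.19, 2.46], [-1.09, 4.23], [0.17, 1.99], [-2.82, 2.82]. Speed limits (rad/s): [2.22, 2.22, 3.01, 3.01, 3.14, 3.14, 3.14].

## Interface

Orientations are given as a unit quaternion [w, x, y, z].
In Python, from bench import bot gives the robot as it stands.
- The arm moves only by the tool step_arm, never from a script. Its argument "targets" is a list of rows, each an object of numbers: "fingers": the finger opening in mm, from 0 to 85.4; "dx", "dy", "dz": the shift along the world's x, y, z in mm; "rx", "ry", "rz": the turn, a rotation vector about the world's x, y, z in degrees. In form: [{"fingers": .., "dx": .., "dy": .., "dz": .., "rx": .., "ry": .., "rz": ..}, ...]. A call has 1 to 5 rows; each row is the pose to reach, as a shift and turn from the pose commanded when the call began; what a row does not reach only later rows make up. A row lasts 1/8 s, in which the tool goes at most 62.5 mm and 10.7 degrees, less where a joint would pass 70% of its speed; a pose out of reach is approached as far as the arm can. A call with a gripper value outside its range is refused whole. The fingers move at their own pace and stop on an object; "squeeze" is the grip in N (left out, the last holds). Time passes only in rows, so rows that repeat a pose let the fingers close. It gives the time, the measured TCP pose, the force and the opening at its end, in the units of the state.
- bot.observe(): the state, without advancing time (a new reading comes with each control period).
- bot.get_image(name): name is "scene" or "top"; returns a dict with "img" (400x640x3 uint8, red, green, blue), "fx", "fy", "cx", "cy" (pixels), "extrinsics" (4x4, takes a point from camera to world coordinates). Camera axes: x right, y down, z forward; pixel columns grow to the right and rows downward; lengths in m; the calibration is good to about 2 mm. A picture is of the moment at which its call begins. There is no depth.
- bot.sign_off(): hands the job in, once; it reports no verdict.
The state is a dict: "t": time; "q": joint angles; "dq": joint speeds; "effort": joint torques, N m; "tool_pos": TCP position; "eef_rot": TCP orientation; "contact_force": force on the tool from outside, world axes, zero at the start; "moment": the same for the moment, N m; "width": opening from 0.0 (shut) to 1.0 (fully open).
Only numpy, scipy, OpenCV 4.12 (cv2) and the standard library are available. Lean on these libraries where they do the work, as an engineer would, in place of code of your own. Each camera call takes 0.05 s, during which the arm holds its last target.

## Task

Thread the three spacers onto the upright label-reel arbor in order of thickness: the thick red one first, then the medium yellow one, then the thin blue one on top. Press each spacer home flat on what lies below it until the sprung white seat under the stack gives and stands one to two millimetres below its free height, hold it there for a moment and let go, never squashing the seat to near the end of its travel. Leave the stack standing free on the seat, and the bottle, the jar and the label reel where they are.

Things in the scene. Friction and masses are not known exactly. Their poses are not given: they have to be found in the camera images.
- thick_spacer (a point): Red plastic ring 12 mm thick, about 50 g, lying flat on the table at the start. The bore is 25 mm, the outside diameter 50 mm. Origin at its centre, half-way up; z along the bore (up as it lies).
- medium_spacer (a point): Yellow plastic ring 9 mm thick, about 40 g, lying flat on the table at the start. The bore is 25 mm, the outside diameter 50 mm. Origin at its centre, half-way up; z along the bore (up as it lies).
- thin_spacer (a point): Blue plastic ring 6 mm thick, about 30 g, lying flat on the table at the start. The bore is 25 mm, the outside diameter 50 mm. Origin at its centre, half-way up; z along the bore (up as it lies).
- arbor_tip (a point): The top of a fixed upright steel arbor, 87 mm above the table, on its axis; z up. The shaft is 22 mm in diameter; its top 10 mm are a cone that narrows to 8 mm. It stands 37 to 57 mm above the unloaded seat: hold a spacer low in the fingers, near its underside, so that the shaft fits below the gripper's body.
- arbor_strips (a point): Point on the arbor's axis 69 mm above the table, where three brass drag strips in the shaft's sides reach full width, after sloping out from 80 mm. They run on down to the foot, spring outwards, centre the spacers and drag on them with roughly 3 to 8 N as they are pushed down (up to 12 N on the slope), so that a spacer does not fall down by itself.
- arbor_base (a point): Centre of the underside of the arbor's base, a disc 110 mm in diameter and 10 mm high, on the table. Above it, around the shaft's foot, is a white sprung seat disc 42 mm in diameter on a screw adjuster: its unloaded upper face may stand anywhere from 30 to 50 mm above the table (it differs each time and is not reported: feel for it).
- seat (a joint): How far the sprung seat is pressed down from its unloaded height, in m: 0 to 0.0035 (end of travel). Spring rate 8 N per mm: 1 mm takes 8 N, 2.5 mm takes 20 N, on top of the drag. Under each spacer in turn it should be pressed down more than 0.8 mm for at least 0.2 s, never beyond 2.5 mm; let go, it eases back up, lifting the stack a little.
- syrup_mid (a point): Bystander: dark bottle, 64 mm in diameter, 220 mm high; point half-way up its axis.
- jar_mid (a point): Bystander: red jar, 90 mm in diameter, 130 mm high; point half-way up its axis.
- reel_mid (a point): Bystander: reel of labels lying flat, 110 mm in diameter, 36 mm high; point at its centre.
There are look-alikes about, which are no part of the job. There is more than one size of the part that bears medium_spacer; the job needs the largest.

How it is judged:
By the outcome, as a careful person would: the job done as asked, in the order asked, and still so for the second after the job is handed in, with the robot touching nothing.
It also fails if it takes over 72 s, if anything falls off the work surface, if the arm or the gripper's body presses on something with over 40 N, if the wrist force passes 120 N, or if a joint passes its speed limit or range.

## Working session

There is one attempt and no reset: what is moved stays moved. The work goes in short steps, Python scripts to look and compute and a tool call to move; the robot and the scene stay as the last step left them, time stands still between calls to the robot, and variables do not carry over. Pictures are saved under pics/ and viewed, and the job is handed in when it is done.

Besides the shell and the picture viewer there is one more tool, called after "Call:" as name(argument=value, ...) on one line, values as JSON. step_arm: Moves the arm, as the interface text tells. Its arguments: {"type":"object","properties":{"targets":{"type":"array","items":{"type":"object","properties":{"fingers":{"type":"number"},"dx":{"type":"number"},"dy":{"type":"number"},"dz":{"type":"number"},"rx":{"type":"number"},"ry":{"type":"number"},"rz":{"type":"number"}}}},"squeeze":{"type":"number"}},"required":["targets"]}

```bash
mkdir -p pics; ls; python3 - <<'E'
from bench import bot
import cv2,numpy as np
print(bot.observe())
for n in ("scene","top"):
    d=bot.get_image(n)
    cv2.imwrite(f"pics/{n}0.png",d["img"][:,:,::-1])
    print(n,d["fx"],d["fy"],d["cx"],d["cy"]);print(np.round(d["extrinsics"],4).tolist())
E
```

```text
pics
{'t': 0.0, 'q': array([-1.23581643,  0.57650247,  0.02484886,  1.43788443, -0.01496354,
        1.12899874, -0.0564869 ]), 'dq': array([-4.30950554e-04,  6.92508772e-05, -3.05537853e-04,  6.47707714e-04,
       -1.38828455e-03,  6.91090494e-04,  8.98242267e-04]), 'effort': array([ 8.39166896e-04, -7.65756798e+01,  2.25002602e+00, -2.85995883e+01,
        1.51371688e-02,  1.23659999e-02, -2.04598160e-05]), 'tool_pos': array([0.27432854, 0.61630392, 0.25547099]), 'eef_rot': array([ 4.86540043e-04,  8.38627199e-01,  5.44705217e-01, -6.40428065e-04]), 'contact_force': array([-0.17582876, -0.88869791,  0.89491344]), 'moment': array([-0.010914  , -0.03075733, -0.01031321]), 'width': 1.0007663420318165}
scene 422.45528374728514 422.45528374728514 323.66710469980393 200.10242587827963
[[0.2415, 0.7295, -0.6399, 1.221], [0.9702, -0.1933, 0.1458, -0.1245], [-0.0173, -0.6561, -0.7545, 0.8578], [0.0, 0.0, 0.0, 1.0]]
top 384.29281556798713 384.29281556798713 317.5033594437343 203.29443445902237
[[-0.0046, -0.9837, 0.1796, 0.4063], [-1.0, 0.0036, -0.006, 0.0088], [0.0053, -0.1796, -0.9837, 1.015], [0.0, 0.0, 0.0, 1.0]]
```

View pics/scene0.png

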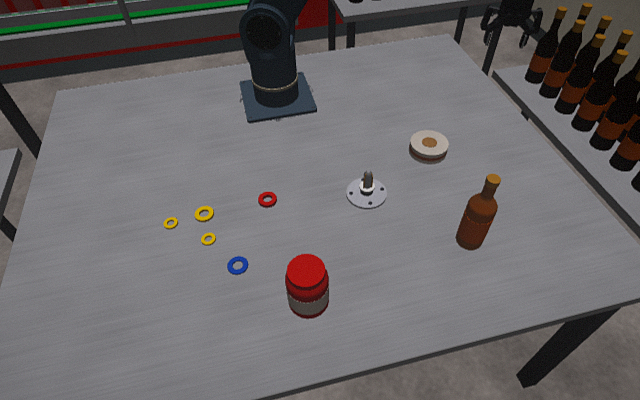

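View pics/top0.png

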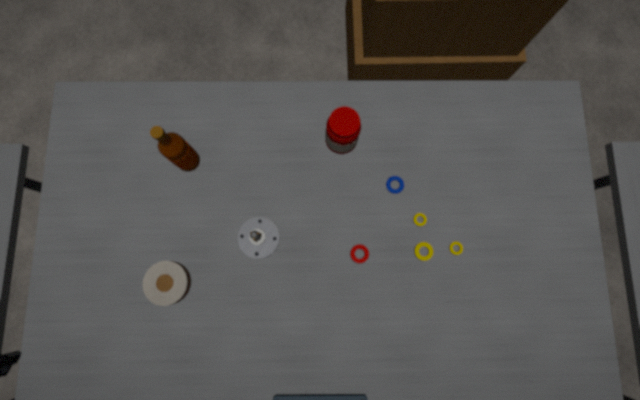

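```bash
python3 - <<'E'
from bench import bot
import cv2,numpy as np
s=cv2.imread("pics/scene0.png");t=cv2.imread("pics/top0.png")
a=cv2.resize(s[160:220,335:400],None,fx=6,fy=6,interpolation=cv2.INTER_CUBIC)
b=cv2.resize(t[208:268,228:293],None,fx=6,fy=6,interpolation=cv2.INTER_CUBIC)
cv2.imwrite("pics/arb.png",np.hstack([a,b]))
E
```

```text
(no output)
```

View pics/arb.png

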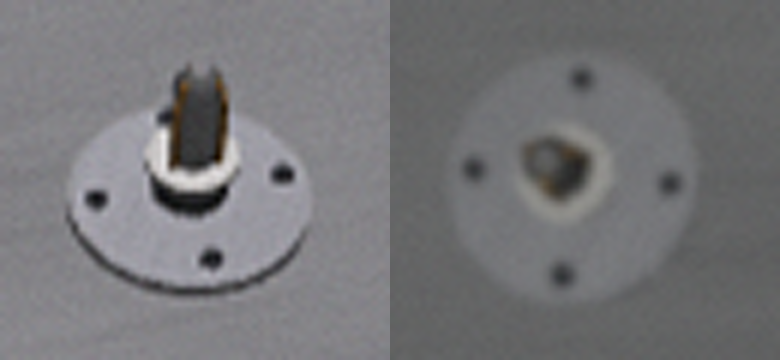

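```bash
cat > h.py <<'E'
import cv2,numpy as np
from scipy.optimize import least_squares
CAM={}
def setcam(n,d):
    CAM[n]=(d["fx"],d["fy"],d["cx"],d["cy"],np.array(d["extrinsics"]))
def proj(n,P):
    fx,fy,cx,cy,E=CAM[n];p=(np.atleast_2d(P)-E[:3,3])@E[:3,:3]
    return np.c_[fx*p[:,0]/p[:,2]+cx,fy*p[:,1]/p[:,2]+cy]
def ray(n,u,v,z):
    fx,fy,cx,cy,E=CAM[n];d=E[:3,:3]@np.array([(u-cx)/fx,(v-cy)/fy,1]);c=E[:3,3]
    return c+d*(z-c[2])/d[2]
A=np.linspace(0,2*np.pi,73)[:-1]
def cyl(x,y,z0,z1,r):
    return np.array([[x+r*np.cos(a),y+r*np.sin(a),z] for z in(z0,z1) for a in A])
def hullc(pts):
    h=cv2.convexHull(pts.astype(np.float32));m=cv2.moments(h);return np.array([m['m10']/m['m00'],m['m01']/m['m00']]),m['m00']
def masks(hsv,col):
    H,S,V=cv2.split(hsv)
    if col=='red': m=((H<8)|(H>172))&(S>150)&(V>60)
    if col=='yellow': m=(H>20)&(H<35)&(S>150)&(V>60)
    if col=='blue': m=(H>100)&(H<130)&(S>150)&(V>60)
    return m.astype(np.uint8)
def comps(img,col):
    hsv=cv2.cvtColor(img,cv2.COLOR_RGB2HSV);m=masks(hsv,col)
    n,l,st,c=cv2.connectedComponentsWithStats(m,connectivity=8)
    out=[]
    for i in range(1,n):
        if st[i,4]<25: continue
        ys,xs=np.where(l==i);cc,a=hullc(np.c_[xs,ys]);out.append((cc,a,st[i,:4]))
    return out
E
python3 - <<'E'
from h import *
from bench import bot
I={}
for n in ("scene","top"):
    d=bot.get_image(n);setcam(n,d);I[n]=d["img"]
for col in("red","yellow","blue"):
    for n in I:
        for c,a,b in comps(I[n],col): print(col,n,np.round(c,1),a,b,np.round(ray(n,*c,0.006),4))
obs={'red':((267,199),(360,254),.012),'yellow':((204,213),(424,251),.009),'blue':((237,265),(395,184),.006)}
for col,(s,t,h) in obs.items():
    C={n:min((c for c,_,_ in comps(I[n],col)),key=lambda c:np.hypot(*(c-g))) for n,g in(("scene",s),("top",t))}
    for ns in(("scene",),("top",),("scene","top")):
        f=lambda p:np.concatenate([hullc(proj(n,cyl(p[0],p[1],0,h,.025)))[0]-C[n] for n in ns])
        r=least_squares(f,ray("top",*C["top"],0)[:2],diff_step=1e-4);print(col,ns,np.round(r.x,4),np.round(r.fun,2))
E
```

```text
red scene [10.4  5.8] 83.0 [ 4  0 14 13] [-1.015  -1.0634  0.006 ]
red scene [37.6  4. ] 58.0 [32  0 12  9] [-0.9986 -0.9434  0.006 ]
red scene [64.4  2.5] 37.5 [60  0 10  6] [-0.9804 -0.8249  0.006 ]
red scene [312.8  14.7] 722.0 [295   0  33  30] [-0.5451  0.2516  0.006 ]
red scene [338.3  18.8] 43.0 [336  11   7  13] [-0.4785  0.3475  0.006 ]
red scene [118.1  51.3] 1089.0 [  0  33 240  37] [-0.4569 -0.5515  0.006 ]
red scene [266.9 198.4] 188.5 [258 192  19  14] [ 0.4536 -0.106   0.006 ]
red scene [465.2 233.1] 55.0 [460 228  11  10] [0.694 0.354 0.006]
red scene [306.3 277.2] 1553.0 [286 254  42  48] [ 0.7171 -0.0557  0.006 ]
red top [343.4 124.6] 930.5 [327 107  33  36] [ 0.812  -0.0701  0.006 ]
red top [359.3 253.4] 238.0 [351 245  18  18] [ 0.4573 -0.1058  0.006 ]
yellow scene [203.8 213. ] 205.0 [195 206  19  15] [ 0.4616 -0.2744  0.006 ]
yellow scene [170.2 222.6] 116.5 [163 217  15  12] [ 0.4716 -0.3605  0.006 ]
yellow scene [207.9 238.4] 122.5 [201 233  15  12] [ 0.5472 -0.2694  0.006 ]
yellow top [419.8 219.1] 118.5 [414 213  13  13] [ 0.5469 -0.2684  0.006 ]
yellow top [423.4 250.9] 249.0 [415 242  18  19] [ 0.4631 -0.2736  0.006 ]
yellow top [455.8 247.9] 120.0 [450 242  13  13] [ 0.4705 -0.3591  0.006 ]
blue scene [237.2 264.9] 262.5 [227 256  21  18] [ 0.6434 -0.2068  0.006 ]
blue top [394.6 184.4] 197.0 [387 177  17  16] [ 0.6416 -0.2055  0.006 ]
red ('scene',) [ 0.4533 -0.1059] [0. 0.]
red ('top',) [ 0.4573 -0.1056] [-0. -0.]
red ('scene', 'top') [ 0.4559 -0.1058] [0.21 0.7  0.08 0.52]
yellow ('scene',) [ 0.46   -0.2746] [-0. -0.]
yellow ('top',) [ 0.4633 -0.2739] [ 0. -0.]
yellow ('scene', 'top') [ 0.4621 -0.2741] [0.23 0.59 0.12 0.45]
blue ('scene',) [ 0.641 -0.207] [-0.  0.]
blue ('top',) [ 0.6423 -0.2061] [-0. -0.]
blue ('scene', 'top') [ 0.6417 -0.2066] [0.22 0.2  0.2  0.22]
```

```bash
python3 - <<'E'
from h import *
from bench import bot
I={}
for n in ("scene","top"):
    d=bot.get_image(n);setcam(n,d);I[n]=d["img"]
# screws: from the zoom picture
sc=np.array([(96,199),(283,174),(211,259),(165,117)])/6+[335,160]-0.42
tp=np.array([(582-390,79),(474-390,169),(669-390,184),(562-390,275)])/6+[228,208]-.42
for n,P in(("scene",sc),("top",tp)):
    W=np.array([ray(n,*p,.010) for p in P]);print(n,np.round(W[:,:2],4).tolist(),np.round(W.mean(0),4))
for n in I:
    g=I[n].astype(int);hsv=cv2.cvtColor(I[n],cv2.COLOR_RGB2HSV)
    x0,y0=(335,160) if n=="scene" else (228,208)
    sub=I[n][y0:y0+60,x0:x0+65].min(2)
    for th in (170,190,200,120):
        m=(sub>th).astype(np.uint8);ys,xs=np.where(m)
        if len(xs)>10: print(n,th,len(xs),xs.min()+x0,xs.max()+x0,ys.min()+y0,ys.max()+y0,hullc(np.c_[xs+x0,ys+y0]))
print("tip", ray("scene",335+203/6-.4,160+68/6,.087), ray("top",228+(545-390)/6-.4,208+158/6-.4,.087))
for nm,a,b in(("bottle",(475,238),(187,160)),("jar",(308,300),(342,145)),("reel",(428,148),(165,284))):
    print(nm,ray("scene",*a,.03),ray("top",*b,.03))
E
```

```text
scene [[0.495, 0.1159], [0.5021, 0.2019], [0.5421, 0.1547], [0.4542, 0.1611]] [0.4983 0.1584 0.01  ]
top [[0.5436, 0.1555], [0.5042, 0.2016], [0.4974, 0.1166], [0.4582, 0.1622]] [0.5008 0.159  0.01  ]
scene 170 57 359 374 182 191 (array([366.59259259, 186.07085346]), 103.5)
scene 190 41 360 374 182 190 (array([366.32335329, 186.10578842]), 83.5)
scene 200 27 360 373 182 190 (array([366.35897436, 186.01709402]), 78.0)
scene 120 3540 335 399 160 219 (array([367. , 189.5]), 3776.0)
top 120 140 248 266 228 255 (array([256.90323903, 241.94177942]), 406.5)
tip [0.50178457 0.15907453 0.087     ] [0.50100797 0.15834523 0.087     ]
bottle [0.72811284 0.35634799 0.03      ] [0.70426154 0.34876132 0.03      ]
jar [ 0.78715777 -0.06608472  0.03      ] [ 0.74475288 -0.06362861  0.03      ]
reel [0.40248353 0.37532623 0.03      ] [0.38209141 0.38560892 0.03      ]
```

Call:
step_arm(targets=[{"dx": 25, "dy": -55, "fingers": 62}, {"dx": 55, "dy": -110, "dz": -10}, {"dx": 85, "dy": -165, "dz": -20}, {"dx": 115, "dy": -220, "dz": -40}, {"dx": 140, "dy": -275, "dz": -50}])

```text
invalid input
```

Call:
step_arm(targets=[{"fingers": 62, "dx": 25, "dy": -55, "dz": 0, "rx": 0, "ry": 0, "rz": 0}, {"fingers": 62, "dx": 55, "dy": -110, "dz": -10, "rx": 0, "ry": 0, "rz": 0}, {"fingers": 62, "dx": 85, "dy": -165, "dz": -20, "rx": 0, "ry": 0, "rz": 0}, {"fingers": 62, "dx": 115, "dy": -220, "dz": -40, "rx": 0, "ry": 0, "rz": 0}, {"fingers": 62, "dx": 140, "dy": -275, "dz": -50, "rx": 0, "ry": 0, "rz": 0}], squeeze=40)

```text
t: 0.92
tool_pos: [0.4136, 0.3433, 0.2064]
eef_rot: [0.0, 0.839, 0.545, 0.0]
contact_force: [2.2, 0.3, -0.2]
width: 0.73
```

Call:
step_arm(targets=[{"fingers": 60, "dx": 40, "dy": -50, "dz": 0, "rx": 0, "ry": 0, "rz": 0}, {"fingers": 60, "dx": 42, "dy": -110, "dz": 0, "rx": 0, "ry": 0, "rz": 0}, {"fingers": 60, "dx": 42, "dy": -170, "dz": 0, "rx": 0, "ry": 0, "rz": 0}, {"fingers": 60, "dx": 42, "dy": -230, "dz": 0, "rx": 0, "ry": 0, "rz": 0}, {"fingers": 60, "dx": 42, "dy": -290, "dz": -10, "rx": 0, "ry": 0, "rz": 0}])

```text
t: 1.55
tool_pos: [0.4553, 0.0533, 0.1976]
eef_rot: [0.0, 0.839, 0.545, 0.001]
contact_force: [2.5, -0.1, -0.1]
width: 0.703
```

Call:
step_arm(targets=[{"fingers": 60, "dx": 0, "dy": -60, "dz": 0, "rx": 0, "ry": 0, "rz": 0}, {"fingers": 60, "dx": 0, "dy": -120, "dz": -10, "rx": 0, "ry": 0, "rz": 0}, {"fingers": 60, "dx": 0, "dy": -158, "dz": -50, "rx": 0, "ry": 0, "rz": 0}, {"fingers": 60, "dx": 0, "dy": -158, "dz": -100, "rx": 0, "ry": 0, "rz": 0}, {"fingers": 60, "dx": 0, "dy": -158, "dz": -130, "rx": 0, "ry": 0, "rz": 0}])

```text
t: 2.17
tool_pos: [0.4543, -0.1036, 0.0652]
eef_rot: [-0.0, 0.839, 0.544, -0.0]
contact_force: [0.8, 0.1, 0.4]
width: 0.705
```

```bash
python3 - <<'E'
from h import *
from bench import bot
s=bot.observe();print({k:np.round(s[k],4) for k in s})
d=bot.get_image("scene");im=d["img"][:,:,::-1]
cv2.imwrite("pics/s1.png",cv2.resize(im[60:240,200:400],None,fx=3.5,fy=3.3,interpolation=cv2.INTER_CUBIC))
E
```

```text
{'t': np.float64(2.175), 'q': array([ 0.0783,  0.5672,  0.0655,  2.1858, -0.0919,  0.3922,  1.3691]), 'dq': array([ 0.0623,  0.4319, -0.1064,  0.1701, -0.0582, -0.6179,  0.0499]), 'effort': array([ 5.83300e-01, -6.19845e+01,  3.49120e+00, -1.19213e+01,
        1.21200e-01,  9.80500e-01, -2.50000e-02]), 'tool_pos': array([ 0.4543, -0.1036,  0.0652]), 'eef_rot': array([-4.000e-04,  8.391e-01,  5.440e-01, -5.000e-04]), 'contact_force': array([0.7526, 0.0995, 0.3725]), 'moment': array([ 0.0045,  0.0003, -0.0021]), 'width': np.float64(0.7054)}
```

View pics/s1.png

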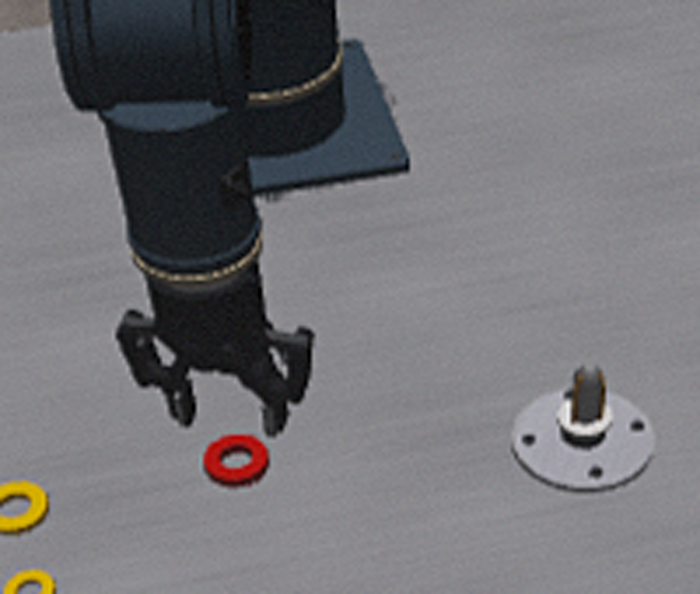

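Call:
step_arm(targets=[{"fingers": 60, "dx": 0, "dy": 0, "dz": -15, "rx": 0, "ry": 0, "rz": 0}, {"fingers": 60, "dx": 0, "dy": 0, "dz": -29, "rx": 0, "ry": 0, "rz": 0}, {"fingers": 60, "dx": 0, "dy": 0, "dz": -32, "rx": 0, "ry": 0, "rz": 0}])

```text
t: 2.6
tool_pos: [0.4549, -0.1028, 0.0346]
eef_rot: [-0.0, 0.839, 0.545, -0.0]
contact_force: [1.1, 0.1, -0.6]
width: 0.703
```

Call:
step_arm(targets=[{"fingers": 56, "dx": 1, "dy": -3, "dz": -4, "rx": 0, "ry": 0, "rz": 0}, {"fingers": 56, "dx": 1, "dy": -3, "dz": -8, "rx": 0, "ry": 0, "rz": 0}, {"fingers": 56, "dx": 1, "dy": -3, "dz": -9, "rx": 0, "ry": 0, "rz": 0}, {"fingers": 56, "dx": 1, "dy": -3, "dz": -10, "rx": 0, "ry": 0, "rz": 0}])

```text
t: 3.1
tool_pos: [0.456, -0.1059, 0.025]
eef_rot: [0.0, 0.839, 0.545, 0.0]
contact_force: [0.2, -0.1, -0.0]
width: 0.654
```

Call:
step_arm(targets=[{"fingers": 54, "dx": 0, "dy": 0, "dz": -1, "rx": 0, "ry": 0, "rz": 0}, {"fingers": 54, "dx": 0, "dy": 0, "dz": -2, "rx": 0, "ry": 0, "rz": 0}])

```text
t: 3.35
tool_pos: [0.456, -0.1059, 0.023]
eef_rot: [0.0, 0.839, 0.545, 0.0]
contact_force: [0.5, -0.8, 0.2]
width: 0.63
```

Call:
step_arm(targets=[{"fingers": 54, "dx": 0, "dy": 0, "dz": -1, "rx": 0, "ry": 0, "rz": 0}, {"fingers": 54, "dx": 0, "dy": 0, "dz": -1, "rx": 0, "ry": 0, "rz": 0}])

```text
t: 3.6
tool_pos: [0.4559, -0.1059, 0.0219]
eef_rot: [-0.0, 0.839, 0.545, -0.0]
contact_force: [-0.5, 0.8, -0.3]
width: 0.636
```

Call:
step_arm(targets=[{"fingers": 46, "dx": 0, "dy": 0, "dz": 1, "rx": 0, "ry": 0, "rz": 0}, {"fingers": 46, "dx": 0, "dy": 0, "dz": 1, "rx": 0, "ry": 0, "rz": 0}, {"fingers": 46, "dx": 0, "dy": 0, "dz": 1, "rx": 0, "ry": 0, "rz": 0}], squeeze=30)

```text
t: 3.98
tool_pos: [0.4559, -0.1059, 0.0229]
eef_rot: [-0.0, 0.839, 0.545, -0.0]
contact_force: [-0.3, -0.4, -0.5]
width: 0.566
```

Call:
step_arm(targets=[{"fingers": 60, "dx": 0, "dy": 0, "dz": 0, "rx": 0, "ry": 0, "rz": 0}, {"fingers": 60, "dx": 0, "dy": 0, "dz": 0, "rx": 0, "ry": 0, "rz": -10}, {"fingers": 60, "dx": 0, "dy": 0, "dz": 0, "rx": 0, "ry": 0, "rz": -20}, {"fingers": 60, "dx": 0, "dy": 0, "dz": 0, "rx": 0, "ry": 0, "rz": -30}, {"fingers": 60, "dx": 0, "dy": 0, "dz": 0, "rx": 0, "ry": 0, "rz": -40}])

```text
t: 4.6
tool_pos: [0.456, -0.1059, 0.023]
eef_rot: [0.0, 0.975, 0.222, 0.0]
contact_force: [0.4, 0.2, 0.4]
width: 0.713
```

Call:
step_arm(targets=[{"fingers": 60, "dx": 0, "dy": 0, "dz": 0, "rx": 0, "ry": 0, "rz": -10}, {"fingers": 60, "dx": 0, "dy": 0, "dz": 0, "rx": 0, "ry": 0, "rz": -20}, {"fingers": 60, "dx": 0, "dy": 0, "dz": 0, "rx": 0, "ry": 0, "rz": -30}, {"fingers": 60, "dx": 0, "dy": 0, "dz": 0, "rx": 0, "ry": 0, "rz": -40}, {"fingers": 60, "dx": 0, "dy": 0, "dz": 0, "rx": 0, "ry": 0, "rz": -50}])

```text
t: 5.22
tool_pos: [0.456, -0.1058, 0.023]
eef_rot: [-0.0, 0.978, -0.211, 0.0]
contact_force: [0.1, -0.1, 1.1]
width: 0.704
```

Call:
step_arm(targets=[{"fingers": 46, "dx": 0, "dy": 0, "dz": 0, "rx": 0, "ry": 0, "rz": 0}, {"fingers": 44, "dx": 0, "dy": 0, "dz": 0, "rx": 0, "ry": 0, "rz": 0}, {"fingers": 44, "dx": 0, "dy": 0, "dz": 0, "rx": 0, "ry": 0, "rz": 0}], squeeze=100)

```text
t: 5.6
tool_pos: [0.4561, -0.1057, 0.0239]
eef_rot: [-0.001, 0.979, -0.206, 0.0]
contact_force: [-3.1, 1.9, 18.4]
width: 0.54
```

```bash
python3 - <<'E'
from h import *
from bench import bot
s=bot.observe();print({k:np.round(s[k],4) for k in s if k not in('effort','dq')})
d=bot.get_image("scene");im=d["img"][:,:,::-1]
cv2.imwrite("pics/s2.png",cv2.resize(im[100:240,200:340],None,fx=4,fy=4,interpolation=cv2.INTER_CUBIC))
E
```

```text
{'t': np.float64(5.6), 'q': array([-0.1254,  0.6934,  0.3859,  2.2145, -0.751 ,  0.3619,  0.48  ]), 'tool_pos': array([ 0.4561, -0.1057,  0.0239]), 'eef_rot': array([-5.000e-04,  9.786e-01, -2.060e-01,  5.000e-04]), 'contact_force': array([-3.1094,  1.8702, 18.4286]), 'moment': array([ 0.4828,  0.6119, -0.1848]), 'width': np.float64(0.5397)}
```

View pics/s2.png

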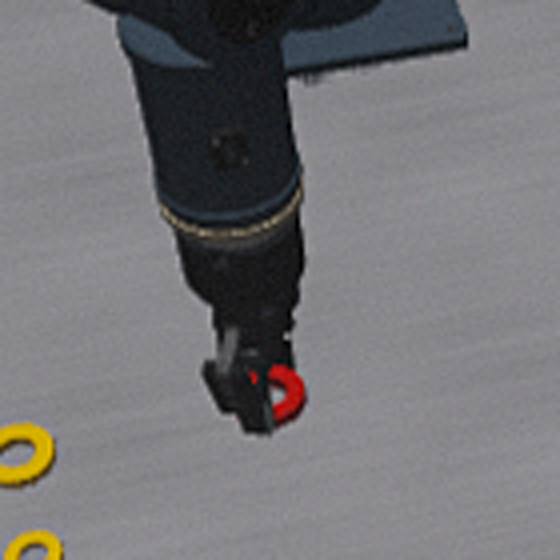

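```bash
python3 - <<'E'
from h import *
from bench import bot
d=bot.get_image("scene");setcam("scene",d)
E=CAM["scene"]
c=np.array([.4983,.1584])
for z in(.03,.034,.038,.042,.046,.05):
    p=proj("scene",cyl(*c,z,z,.021)); print(z,np.round([p[:,0].min(),p[:,0].max(),p[:,1].min(),p[:,1].max()],1),
     'zoom y bottom',round((p[:,1].max()-160+.4)*6), 'top',round((p[:,1].min()-160+.4)*6))
E
python3 - <<'E'
import cv2,numpy as np
s=cv2.imread("pics/scene0.png")
cv2.imwrite("pics/arb2.png",cv2.resize(s[165:205,345:390],None,fx=14,fy=14,interpolation=cv2.INTER_CUBIC))
E
```

```text
0.03 [358.6 374.3 179.9 191.4] zoom y bottom 191 top 122
0.034 [358.6 374.5 178.9 190.4] zoom y bottom 185 top 116
0.038 [358.7 374.6 177.8 189.4] zoom y bottom 179 top 109
0.042 [358.8 374.7 176.8 188.3] zoom y bottom 172 top 103
0.046 [358.8 374.8 175.8 187.3] zoom y bottom 166 top 97
0.05 [358.9 374.9 174.7 186.3] zoom y bottom 160 top 91
```

View pics/arb2.png

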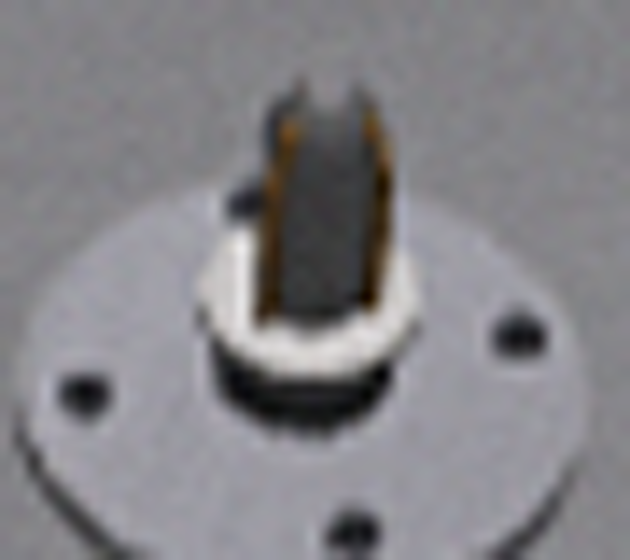

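Call:
step_arm(targets=[{"fingers": 44, "dx": 0, "dy": 0, "dz": 5, "rx": 0, "ry": 0, "rz": 0}, {"fingers": 44, "dx": 0, "dy": 0, "dz": 30, "rx": 0, "ry": 0, "rz": 0}, {"fingers": 44, "dx": 0, "dy": 0, "dz": 80, "rx": 0, "ry": 0, "rz": 0}, {"fingers": 44, "dx": 0, "dy": 20, "dz": 110, "rx": 0, "ry": 0, "rz": 0}, {"fingers": 44, "dx": 0, "dy": 40, "dz": 120, "rx": 0, "ry": 0, "rz": 0}])

```text
t: 6.32
tool_pos: [0.4564, -0.0658, 0.1446]
eef_rot: [-0.0, 0.978, -0.207, 0.001]
contact_force: [1.0, -0.0, -0.3]
width: 0.544
```

```bash
python3 - <<'E'
from h import *
from bench import bot
s=bot.observe();print({k:np.round(s[k],4) for k in s if k not in('effort','dq')})
d=bot.get_image("scene");im=d["img"][:,:,::-1]
cv2.imwrite("pics/s3.png",cv2.resize(im[60:200,200:370],None,fx=4,fy=4,interpolation=cv2.INTER_CUBIC))
E
```

```text
{'t': np.float64(6.325), 'q': array([-0.4324,  0.5114,  0.6967,  2.1417, -0.5357,  0.6628,  0.2186]), 'tool_pos': array([ 0.4564, -0.0658,  0.1446]), 'eef_rot': array([-0.    ,  0.9784, -0.2066,  0.0011]), 'contact_force': array([ 0.9507, -0.0347, -0.3052]), 'moment': array([ 0.001 , -0.0037, -0.0085]), 'width': np.float64(0.5441)}
```

View pics/s3.png

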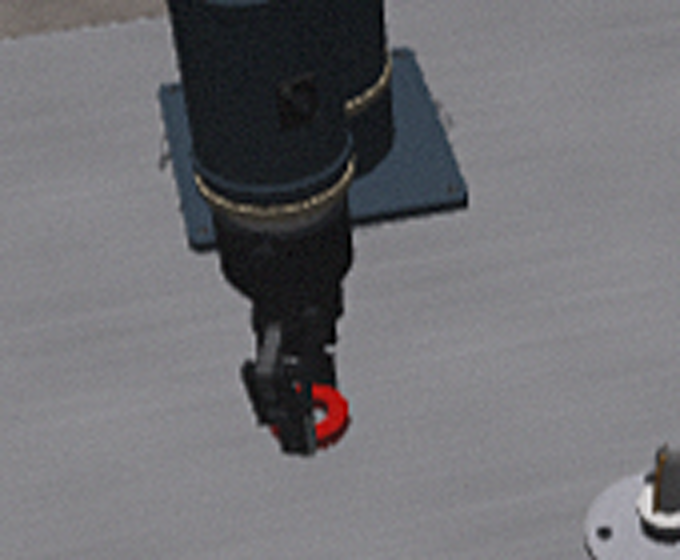

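Call:
step_arm(targets=[{"fingers": 44, "dx": 12, "dy": 55, "dz": 0, "rx": 0, "ry": 0, "rz": 0}, {"fingers": 44, "dx": 25, "dy": 112, "dz": 0, "rx": 0, "ry": 0, "rz": 0}, {"fingers": 44, "dx": 38, "dy": 170, "dz": -5, "rx": 0, "ry": 0, "rz": 0}, {"fingers": 44, "dx": 44, "dy": 225, "dz": -10, "rx": 0, "ry": 0, "rz": 0}, {"fingers": 44, "dx": 44, "dy": 225, "dz": -15, "rx": 0, "ry": 0, "rz": 0}])

```text
t: 7.0
tool_pos: [0.4996, 0.1639, 0.1267]
eef_rot: [-0.0, 0.979, -0.203, -0.001]
contact_force: [-0.6, -0.4, -1.5]
width: 0.537
```

Call:
step_arm(targets=[{"fingers": 44, "dx": 0, "dy": 0, "dz": -10, "rx": 0, "ry": 0, "rz": 0}, {"fingers": 44, "dx": 0, "dy": 0, "dz": -15, "rx": 0, "ry": 0, "rz": 0}])

```text
t: 7.25
tool_pos: [0.4996, 0.1572, 0.1123]
eef_rot: [0.001, 0.978, -0.209, -0.0]
contact_force: [0.4, -1.1, -1.1]
width: 0.541
```

```bash
python3 - <<'E'
from h import *
from bench import bot
s=bot.observe();print({k:np.round(s[k],4) for k in s if k not in('effort','dq')})
d=bot.get_image("scene");im=d["img"][:,:,::-1]
a=cv2.resize(im[110:230,300:430],None,fx=3,fy=4)
d=bot.get_image("top");im=d["img"][:,:,::-1]
b=cv2.resize(im[180:300,200:330],None,fx=3,fy=4)
cv2.imwrite("pics/s4.png",np.hstack([a,b]))
E
```

```text
{'t': np.float64(7.25), 'q': array([-0.8303,  0.645 ,  0.6847,  2.018 , -0.6305,  0.6997, -0.1631]), 'tool_pos': array([0.4996, 0.1572, 0.1123]), 'eef_rot': array([ 5.000e-04,  9.780e-01, -2.087e-01, -3.000e-04]), 'contact_force': array([ 0.4227, -1.0818, -1.0906]), 'moment': array([-0.0161,  0.0059, -0.0293]), 'width': np.float64(0.5405)}
```

View pics/s4.png

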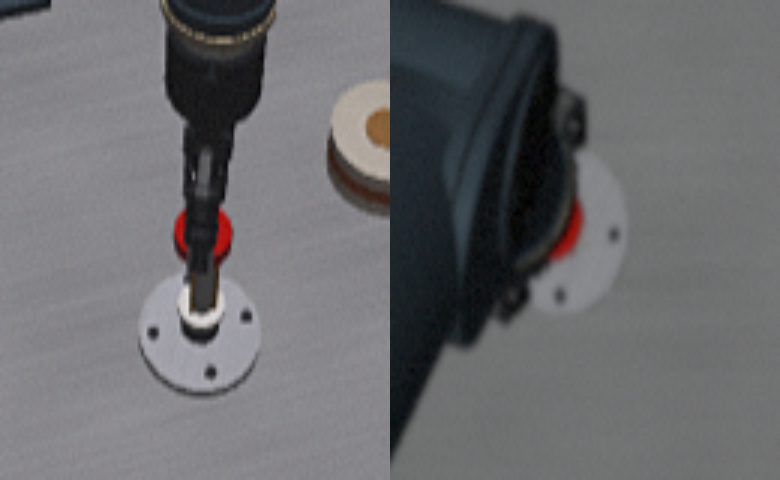

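Call:
step_arm(targets=[{"fingers": 44, "dx": 0, "dy": 0, "dz": -3, "rx": 0, "ry": 0, "rz": 0}, {"fingers": 44, "dx": 0, "dy": 0, "dz": -6, "rx": 0, "ry": 0, "rz": 0}])

```text
t: 7.6
tool_pos: [0.5001, 0.1588, 0.107]
eef_rot: [-0.0, 0.978, -0.208, 0.0]
contact_force: [0.7, 0.4, -0.7]
width: 0.54
```

Call:
step_arm(targets=[{"fingers": 44, "dx": 0, "dy": 0, "dz": -2, "rx": 0, "ry": 0, "rz": 0}, {"fingers": 44, "dx": 0, "dy": 0, "dz": -4, "rx": 0, "ry": 0, "rz": 0}])

```text
t: 7.85
tool_pos: [0.5, 0.1591, 0.1029]
eef_rot: [-0.0, 0.978, -0.208, 0.0]
contact_force: [0.5, 0.1, 0.2]
width: 0.541
```

Underside is at about 79 mm with no contact. Continuing onto the strips.

Call:
step_arm(targets=[{"fingers": 44, "dx": 0, "dy": 0, "dz": -2, "rx": 0, "ry": 0, "rz": 0}, {"fingers": 44, "dx": 0, "dy": 0, "dz": -4, "rx": 0, "ry": 0, "rz": 0}])

```text
t: 8.1
tool_pos: [0.4999, 0.1591, 0.0988]
eef_rot: [0.0, 0.978, -0.208, 0.0]
contact_force: [0.4, 0.2, -1.2]
width: 0.54
```

Call:
step_arm(targets=[{"fingers": 44, "dx": 0, "dy": 0, "dz": -2, "rx": 0, "ry": 0, "rz": 0}, {"fingers": 44, "dx": 0, "dy": 0, "dz": -4, "rx": 0, "ry": 0, "rz": 0}])

```text
t: 8.35
tool_pos: [0.5006, 0.1592, 0.0952]
eef_rot: [-0.0, 0.978, -0.208, 0.001]
contact_force: [1.3, 0.4, 4.6]
width: 0.539
```

Call:
step_arm(targets=[{"fingers": 44, "dx": 0, "dy": 0, "dz": -2, "rx": 0, "ry": 0, "rz": 0}, {"fingers": 44, "dx": 0, "dy": 0, "dz": -4, "rx": 0, "ry": 0, "rz": 0}])

```text
t: 8.6
tool_pos: [0.5008, 0.1593, 0.0914]
eef_rot: [-0.0, 0.978, -0.208, 0.001]
contact_force: [0.8, 0.9, 6.0]
width: 0.539
```

Call:
step_arm(targets=[{"fingers": 44, "dx": 1, "dy": 0, "dz": -4, "rx": 0, "ry": 0, "rz": 0}, {"fingers": 44, "dx": 1, "dy": 0, "dz": -8, "rx": 0, "ry": 0, "rz": 0}, {"fingers": 44, "dx": 1, "dy": 0, "dz": -12, "rx": 0, "ry": 0, "rz": 0}, {"fingers": 44, "dx": 1, "dy": 0, "dz": -16, "rx": 0, "ry": 0, "rz": 0}, {"fingers": 44, "dx": 1, "dy": 0, "dz": -20, "rx": 0, "ry": 0, "rz": 0}])

```text
t: 9.22
tool_pos: [0.5012, 0.1593, 0.0711]
eef_rot: [-0.0, 0.978, -0.208, 0.0]
contact_force: [0.4, 0.7, 5.2]
width: 0.545
```

Call:
step_arm(targets=[{"fingers": 44, "dx": 0, "dy": 0, "dz": -2, "rx": 0, "ry": 0, "rz": 0}, {"fingers": 44, "dx": 0, "dy": 0, "dz": -4, "rx": 0, "ry": 0, "rz": 0}, {"fingers": 44, "dx": 0, "dy": 0, "dz": -6, "rx": 0, "ry": 0, "rz": 0}])

```text
t: 9.6
tool_pos: [0.5012, 0.1593, 0.0652]
eef_rot: [-0.0, 0.978, -0.208, 0.0]
contact_force: [-0.3, 1.6, 6.3]
width: 0.534
```

Call:
step_arm(targets=[{"fingers": 44, "dx": 0, "dy": 0, "dz": -1, "rx": 0, "ry": 0, "rz": 0}, {"fingers": 44, "dx": 0, "dy": 0, "dz": -2, "rx": 0, "ry": 0, "rz": 0}])

```text
t: 9.85
tool_pos: [0.5012, 0.1593, 0.0632]
eef_rot: [-0.0, 0.978, -0.208, 0.0]
contact_force: [-0.5, 2.1, 5.4]
width: 0.54
```

Call:
step_arm(targets=[{"fingers": 44, "dx": 0, "dy": 0, "dz": -1, "rx": 0, "ry": 0, "rz": 0}, {"fingers": 44, "dx": 0, "dy": 0, "dz": -2, "rx": 0, "ry": 0, "rz": 0}])

```text
t: 10.1
tool_pos: [0.5012, 0.1593, 0.0612]
eef_rot: [-0.0, 0.978, -0.208, 0.0]
contact_force: [0.1, 0.5, 5.7]
width: 0.54
```

Call:
step_arm(targets=[{"fingers": 44, "dx": 0, "dy": 0, "dz": -1, "rx": 0, "ry": 0, "rz": 0}, {"fingers": 44, "dx": 0, "dy": 0, "dz": -2, "rx": 0, "ry": 0, "rz": 0}])

```text
t: 10.35
tool_pos: [0.5012, 0.1593, 0.0592]
eef_rot: [-0.0, 0.978, -0.208, 0.0]
contact_force: [0.7, 0.5, 5.7]
width: 0.539
```

Call:
step_arm(targets=[{"fingers": 44, "dx": 0, "dy": 0, "dz": -1, "rx": 0, "ry": 0, "rz": 0}])

```text
t: 10.48
tool_pos: [0.5012, 0.1593, 0.0582]
eef_rot: [-0.0, 0.978, -0.208, 0.0]
contact_force: [0.3, 1.5, 5.6]
width: 0.541
```

Call:
step_arm(targets=[{"fingers": 44, "dx": 0, "dy": 0, "dz": -1, "rx": 0, "ry": 0, "rz": 0}])

```text
t: 10.6
tool_pos: [0.5012, 0.1593, 0.0572]
eef_rot: [-0.0, 0.978, -0.208, 0.0]
contact_force: [0.0, 1.2, 5.4]
width: 0.539
```

Call:
step_arm(targets=[{"fingers": 44, "dx": 0, "dy": 0, "dz": -1, "rx": 0, "ry": 0, "rz": 0}])

```text
t: 10.72
tool_pos: [0.5012, 0.1593, 0.0563]
eef_rot: [-0.0, 0.978, -0.208, 0.0]
contact_force: [-0.5, 1.1, 7.3]
width: 0.538
```

Call:
step_arm(targets=[{"fingers": 44, "dx": 0, "dy": 0, "dz": -1, "rx": 0, "ry": 0, "rz": 0}])

```text
t: 10.85
tool_pos: [0.5012, 0.1593, 0.0554]
eef_rot: [-0.001, 0.978, -0.208, 0.0]
contact_force: [-1.3, 2.1, 13.3]
width: 0.54
```

Call:
step_arm(targets=[{"fingers": 44, "dx": 0, "dy": 0, "dz": -0.6, "rx": 0, "ry": 0, "rz": 0}, {"fingers": 44, "dx": 0, "dy": 0, "dz": -0.6, "rx": 0, "ry": 0, "rz": 0}])

```text
t: 11.1
tool_pos: [0.5013, 0.1594, 0.0551]
eef_rot: [-0.001, 0.978, -0.208, 0.0]
contact_force: [-2.5, 0.9, 13.5]
width: 0.543
```

Call:
step_arm(targets=[{"fingers": 44, "dx": 0, "dy": 0, "dz": 0, "rx": 0, "ry": 0, "rz": 0}, {"fingers": 44, "dx": 0, "dy": 0, "dz": 0, "rx": 0, "ry": 0, "rz": 0}, {"fingers": 44, "dx": 0, "dy": 0, "dz": 0, "rx": 0, "ry": 0, "rz": 0}])

```text
t: 11.48
tool_pos: [0.5013, 0.1593, 0.0551]
eef_rot: [-0.001, 0.978, -0.208, 0.0]
contact_force: [-2.0, 1.5, 12.4]
width: 0.541
```

Call:
step_arm(targets=[{"fingers": 44, "dx": 0, "dy": 0, "dz": -0.5, "rx": 0, "ry": 0, "rz": 0}])

```text
t: 11.6
tool_pos: [0.5013, 0.1593, 0.0548]
eef_rot: [-0.001, 0.978, -0.208, 0.0]
contact_force: [-2.5, 1.0, 18.9]
width: 0.537
```

Call:
step_arm(targets=[{"fingers": 44, "dx": 0, "dy": 0, "dz": 0, "rx": 0, "ry": 0, "rz": 0}, {"fingers": 44, "dx": 0, "dy": 0, "dz": 0, "rx": 0, "ry": 0, "rz": 0}])

```text
t: 11.85
tool_pos: [0.5013, 0.1593, 0.0548]
eef_rot: [-0.001, 0.978, -0.208, 0.0]
contact_force: [-2.7, 1.3, 14.5]
width: 0.54
```

```bash
python3 - <<'E'
from h import *
from bench import bot
s=bot.observe();print({k:np.round(s[k],5) for k in s if k not in('effort','dq')})
d=bot.get_image("scene");im=d["img"][:,:,::-1]
cv2.imwrite("pics/s5.png",cv2.resize(im[130:220,320:410],None,fx=6,fy=6,interpolation=cv2.INTER_CUBIC))
E
```

```text
{'t': np.float64(11.85), 'q': array([-0.76176,  0.72106,  0.57808,  2.05479, -0.72736,  0.57509,
       -0.0839 ]), 'tool_pos': array([0.50125, 0.15933, 0.05478]), 'eef_rot': array([-7.4000e-04,  9.7815e-01, -2.0791e-01,  3.1000e-04]), 'contact_force': array([-2.70883,  1.25908, 14.5306 ]), 'moment': array([0.2525 , 0.52373, 0.03419]), 'width': np.float64(0.54032)}
```

View pics/s5.png

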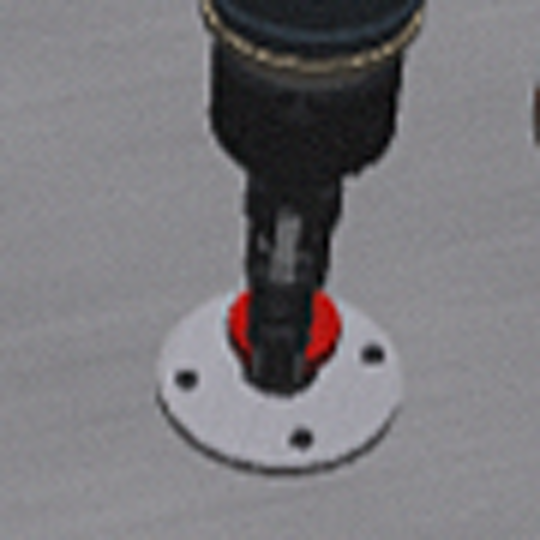

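Call:
step_arm(targets=[{"fingers": 44, "dx": 0, "dy": 0, "dz": 0, "rx": 0, "ry": 0, "rz": 0}, {"fingers": 62, "dx": 0, "dy": 0, "dz": 0, "rx": 0, "ry": 0, "rz": 0}, {"fingers": 62, "dx": 0, "dy": 0, "dz": 0, "rx": 0, "ry": 0, "rz": 0}, {"fingers": 62, "dx": 0, "dy": 0, "dz": 3, "rx": 0, "ry": 0, "rz": 0}], squeeze=100)

```text
t: 12.4
tool_pos: [0.5006, 0.159, 0.0566]
eef_rot: [0.0, 0.978, -0.208, -0.0]
contact_force: [0.6, 0.4, -1.2]
width: 0.729
```

Call:
step_arm(targets=[{"fingers": 62, "dx": 0, "dy": 0, "dz": 20, "rx": 0, "ry": 0, "rz": 0}, {"fingers": 62, "dx": 0, "dy": 0, "dz": 70, "rx": 0, "ry": 0, "rz": 0}, {"fingers": 62, "dx": 0, "dy": -20, "dz": 110, "rx": 0, "ry": 0, "rz": 0}, {"fingers": 62, "dx": -10, "dy": -75, "dz": 110, "rx": 0, "ry": 0, "rz": 0}, {"fingers": 62, "dx": -15, "dy": -135, "dz": 110, "rx": 0, "ry": 0, "rz": 0}])

```text
t: 13.02
tool_pos: [0.4856, 0.0235, 0.1673]
eef_rot: [-0.0, 0.978, -0.207, 0.0]
contact_force: [0.6, -0.5, -0.4]
width: 0.726
```

```bash
python3 - <<'E'
from h import *
from bench import bot
s=bot.observe();print({k:np.round(s[k],5) for k in s if k not in('effort','dq')})
d=bot.get_image("scene");im=d["img"][:,:,::-1]
cv2.imwrite("pics/s6.png",np.hstack([cv2.resize(im[160:220,335:400],None,fx=6,fy=6,interpolation=cv2.INTER_CUBIC),cv2.resize(im[80:280,150:410],None,fx=1.5,fy=1.8)]))
E
```

```text
{'t': np.float64(13.025), 'q': array([-0.65124,  0.52004,  0.75691,  2.05687, -0.51904,  0.75937,
        0.01166]), 'tool_pos': array([0.48565, 0.02346, 0.16735]), 'eef_rot': array([-2.3000e-04,  9.7842e-01, -2.0662e-01,  4.0000e-04]), 'contact_force': array([ 0.58182, -0.54664, -0.35065]), 'moment': array([-0.02453, -0.04997,  0.05866]), 'width': np.float64(0.72587)}
```

View pics/s6.png

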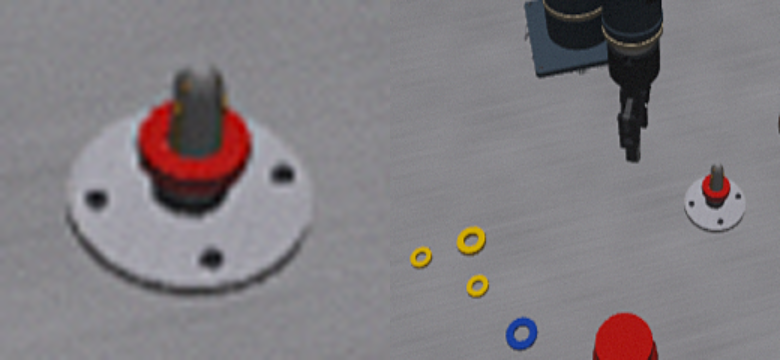

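Call:
step_arm(targets=[{"fingers": 62, "dx": -5, "dy": -60, "dz": 0, "rx": 0, "ry": 0, "rz": 0}, {"fingers": 62, "dx": -10, "dy": -120, "dz": 0, "rx": 0, "ry": 0, "rz": 0}, {"fingers": 62, "dx": -15, "dy": -180, "dz": 0, "rx": 0, "ry": 0, "rz": 0}, {"fingers": 62, "dx": -20, "dy": -240, "dz": -10, "rx": 0, "ry": 0, "rz": 0}, {"fingers": 62, "dx": -23.5, "dy": -297.5, "dz": -30, "rx": 0, "ry": 0, "rz": 0}], squeeze=30)

```text
t: 13.7
tool_pos: [0.4626, -0.2754, 0.1371]
eef_rot: [0.0, 0.978, -0.208, 0.001]
contact_force: [0.4, 0.4, 0.4]
width: 0.725
```

Call:
step_arm(targets=[{"fingers": 60, "dx": 0, "dy": 0, "dz": -50, "rx": 0, "ry": 0, "rz": 0}, {"fingers": 60, "dx": 0, "dy": 0, "dz": -85, "rx": 0, "ry": 0, "rz": 0}, {"fingers": 60, "dx": 0, "dy": 0, "dz": -85, "rx": 0, "ry": 0, "rz": 0}])

```text
t: 14.08
tool_pos: [0.461, -0.2727, 0.05]
eef_rot: [-0.001, 0.978, -0.208, -0.002]
contact_force: [-0.3, -0.4, 0.4]
width: 0.701
```

```bash
python3 - <<'E'
from h import *
from bench import bot
s=bot.observe();print({k:np.round(s[k],5) for k in s if k not in('effort','dq')})
d=bot.get_image("scene");im=d["img"][:,:,::-1]
cv2.imwrite("pics/s7.png",cv2.resize(im[110:260,130:300],None,fx=4,fy=4,interpolation=cv2.INTER_CUBIC))
E
```

```text
{'t': np.float64(14.075), 'q': array([ 0.12226,  0.72197,  0.51286,  2.0262 , -0.65159,  0.56393,
        0.67666]), 'tool_pos': array([ 0.46101, -0.27273,  0.05002]), 'eef_rot': array([-6.7000e-04,  9.7806e-01, -2.0830e-01, -2.2700e-03]), 'contact_force': array([-0.30346, -0.40856,  0.44724]), 'moment': array([-0.00719,  0.02113,  0.00462]), 'width': np.float64(0.70063)}
```

View pics/s7.png

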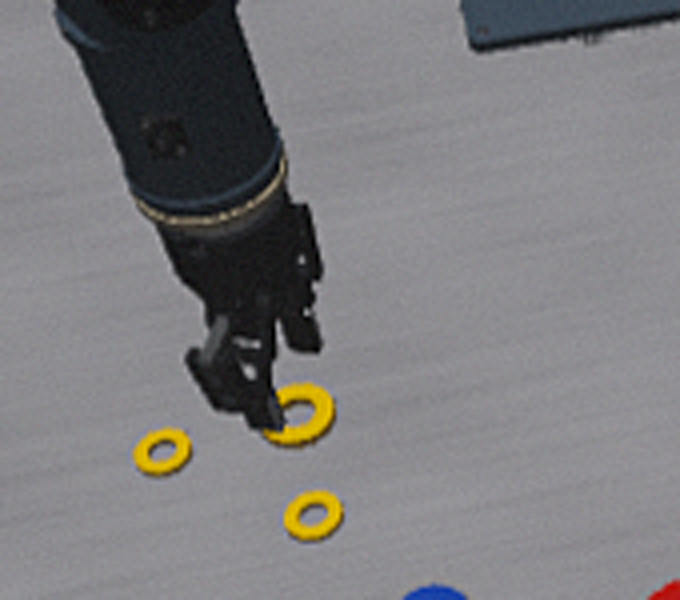

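Call:
step_arm(targets=[{"fingers": 60, "dx": 0, "dy": 0, "dz": -10, "rx": 0, "ry": 0, "rz": 0}, {"fingers": 60, "dx": 0, "dy": 0, "dz": -20, "rx": 0, "ry": 0, "rz": 0}, {"fingers": 60, "dx": 0, "dy": 0, "dz": -23, "rx": 0, "ry": 0, "rz": 0}, {"fingers": 60, "dx": 0, "dy": 0, "dz": -23, "rx": 0, "ry": 0, "rz": 0}])

```text
t: 14.62
tool_pos: [0.4624, -0.2734, 0.0289]
eef_rot: [-0.0, 0.978, -0.208, -0.0]
contact_force: [0.5, -0.7, -0.0]
width: 0.703
```

Call:
step_arm(targets=[{"fingers": 56, "dx": 0, "dy": 0, "dz": -4, "rx": 0, "ry": 0, "rz": 0}, {"fingers": 46, "dx": 0, "dy": 0, "dz": -4, "rx": 0, "ry": 0, "rz": 0}, {"fingers": 46, "dx": 0, "dy": 0, "dz": -4, "rx": 0, "ry": 0, "rz": 0}], squeeze=30)

```text
t: 15.0
tool_pos: [0.4625, -0.2734, 0.025]
eef_rot: [-0.0, 0.978, -0.208, 0.0]
contact_force: [0.5, 1.5, 2.8]
width: 0.56
```

Call:
step_arm(targets=[{"fingers": 60, "dx": 0, "dy": 0, "dz": 0, "rx": 0, "ry": 0, "rz": 0}, {"fingers": 60, "dx": 0, "dy": 0, "dz": 0, "rx": 0, "ry": 0, "rz": 10}, {"fingers": 60, "dx": 0, "dy": 0, "dz": 0, "rx": 0, "ry": 0, "rz": 20}, {"fingers": 60, "dx": 0, "dy": 0, "dz": 0, "rx": 0, "ry": 0, "rz": 30}, {"fingers": 60, "dx": 0, "dy": 0, "dz": 0, "rx": 0, "ry": 0, "rz": 40}])

```text
t: 15.62
tool_pos: [0.4624, -0.2735, 0.0248]
eef_rot: [0.0, 0.99, 0.142, -0.0]
contact_force: [0.1, -0.6, -0.9]
width: 0.703
```

Call:
step_arm(targets=[{"fingers": 60, "dx": 0, "dy": 0, "dz": 0, "rx": 0, "ry": 0, "rz": 10}, {"fingers": 60, "dx": 0, "dy": 0, "dz": 0, "rx": 0, "ry": 0, "rz": 20}, {"fingers": 60, "dx": 0, "dy": 0, "dz": 0, "rx": 0, "ry": 0, "rz": 30}, {"fingers": 60, "dx": 0, "dy": 0, "dz": 0, "rx": 0, "ry": 0, "rz": 40}, {"fingers": 60, "dx": 0, "dy": 0, "dz": 0, "rx": 0, "ry": 0, "rz": 50}])

```text
t: 16.25
tool_pos: [0.4624, -0.2735, 0.0248]
eef_rot: [0.0, 0.837, 0.547, -0.0]
contact_force: [-1.3, -0.1, 0.0]
width: 0.699
```

Call:
step_arm(targets=[{"fingers": 44, "dx": 0, "dy": 0, "dz": 0.5, "rx": 0, "ry": 0, "rz": 0}, {"fingers": 44, "dx": 0, "dy": 0, "dz": 0.5, "rx": 0, "ry": 0, "rz": 0}, {"fingers": 44, "dx": 0, "dy": 0, "dz": 0.5, "rx": 0, "ry": 0, "rz": 0}], squeeze=100)

```text
t: 16.62
tool_pos: [0.4624, -0.2738, 0.0261]
eef_rot: [0.0, 0.84, 0.543, 0.0]
contact_force: [-2.3, -0.2, 11.4]
width: 0.535
```

Call:
step_arm(targets=[{"fingers": 44, "dx": 0, "dy": 0, "dz": 5, "rx": 0, "ry": 0, "rz": 0}, {"fingers": 44, "dx": 0, "dy": 0, "dz": 40, "rx": 0, "ry": 0, "rz": 0}, {"fingers": 44, "dx": 0, "dy": 10, "dz": 90, "rx": 0, "ry": 0, "rz": 0}, {"fingers": 44, "dx": 5, "dy": 50, "dz": 120, "rx": 0, "ry": 0, "rz": 0}, {"fingers": 44, "dx": 10, "dy": 100, "dz": 120, "rx": 0, "ry": 0, "rz": 0}])

```text
t: 17.25
tool_pos: [0.4738, -0.1735, 0.1478]
eef_rot: [0.002, 0.84, 0.542, 0.002]
contact_force: [0.6, 0.3, -1.1]
width: 0.531
```

```bash
python3 - <<'E'
from h import *
from bench import bot
s=bot.observe();print({k:np.round(s[k],5) for k in s if k not in('effort','dq')})
d=bot.get_image("scene");im=d["img"][:,:,::-1]
cv2.imwrite("pics/s8.png",cv2.resize(im[70:240,150:320],None,fx=3.5,fy=3.5,interpolation=cv2.INTER_CUBIC))
E
```

```text
{'t': np.float64(17.25), 'q': array([ 0.16731,  0.46469,  0.1297 ,  2.02459, -0.09596,  0.65286,
        1.50605]), 'tool_pos': array([ 0.47377, -0.1735 ,  0.14777]), 'eef_rot': array([0.00182, 0.8401 , 0.54243, 0.00174]), 'contact_force': array([ 0.60399,  0.27023, -1.14903]), 'moment': array([-0.01097, -0.09397,  0.03212]), 'width': np.float64(0.53125)}
```

View pics/s8.png

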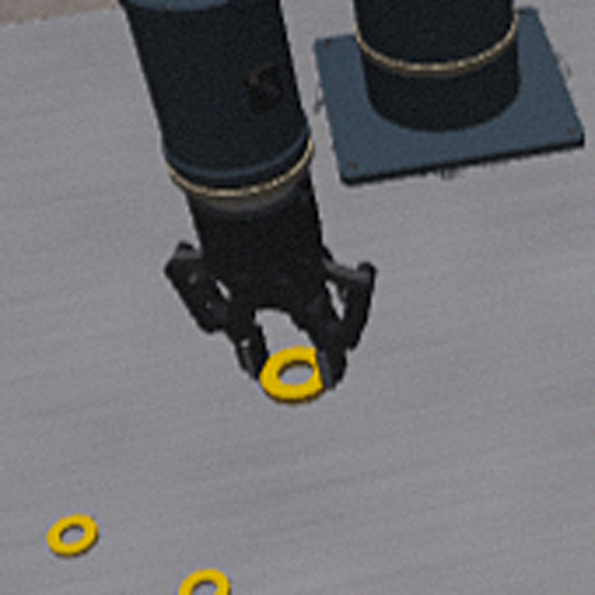

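Call:
step_arm(targets=[{"fingers": 44, "dx": 6, "dy": 60, "dz": 0, "rx": 0, "ry": 0, "rz": 0}, {"fingers": 44, "dx": 12, "dy": 120, "dz": 0, "rx": 0, "ry": 0, "rz": 0}, {"fingers": 44, "dx": 18, "dy": 180, "dz": 0, "rx": 0, "ry": 0, "rz": 0}, {"fingers": 44, "dx": 24, "dy": 240, "dz": 0, "rx": 0, "ry": 0, "rz": 0}, {"fingers": 44, "dx": 28, "dy": 295, "dz": 0, "rx": 0, "ry": 0, "rz": 0}])

```text
t: 17.92
tool_pos: [0.5004, 0.1239, 0.1453]
eef_rot: [-0.0, 0.839, 0.544, 0.0]
contact_force: [0.0, -0.0, -0.5]
width: 0.537
```

Call:
step_arm(targets=[{"fingers": 44, "dx": 0, "dy": 38, "dz": -5, "rx": 0, "ry": 0, "rz": 0}, {"fingers": 44, "dx": 0, "dy": 38, "dz": -20, "rx": 0, "ry": 0, "rz": 0}, {"fingers": 44, "dx": 0, "dy": 38, "dz": -28, "rx": 0, "ry": 0, "rz": 0}, {"fingers": 44, "dx": 0, "dy": 38, "dz": -28, "rx": 0, "ry": 0, "rz": 0}])

```text
t: 18.42
tool_pos: [0.5001, 0.1578, 0.1167]
eef_rot: [0.0, 0.839, 0.543, -0.001]
contact_force: [0.5, -0.2, -0.2]
width: 0.531
```

```bash
python3 - <<'E'
from h import *
from bench import bot
s=bot.observe();print({k:np.round(s[k],5) for k in s if k not in('effort','dq')})
d=bot.get_image("scene");im=d["img"][:,:,::-1]
a=cv2.resize(im[110:230,300:430],None,fx=3,fy=4)
d=bot.get_image("top");im=d["img"][:,:,::-1]
b=cv2.resize(im[180:300,200:330],None,fx=3,fy=4)
cv2.imwrite("pics/s9.png",np.hstack([a,b]))
E
```

```text
{'t': np.float64(18.425), 'q': array([-0.4915 ,  0.53819,  0.14166,  2.00027, -0.12505,  0.61323,
        0.88202]), 'tool_pos': array([0.50005, 0.15781, 0.11668]), 'eef_rot': array([ 9.0000e-05,  8.3944e-01,  5.4345e-01, -1.0300e-03]), 'contact_force': array([ 0.48482, -0.24545, -0.19141]), 'moment': array([ 0.05749, -0.01947, -0.05525]), 'width': np.float64(0.53078)}
```

View pics/s9.png

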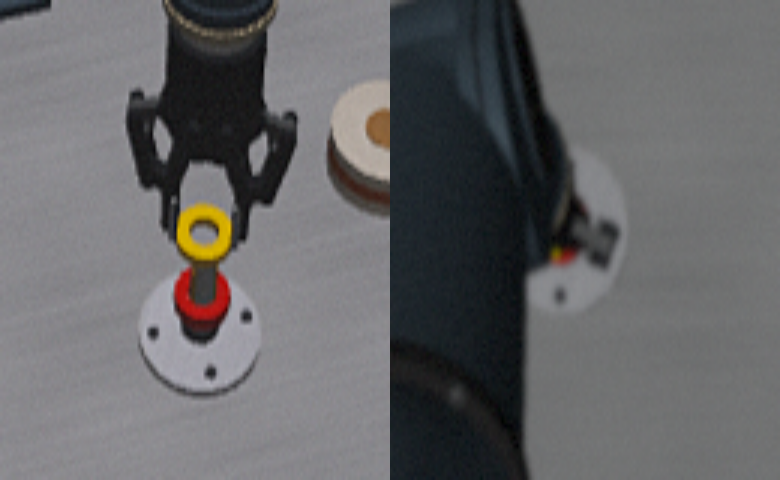

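```bash
python3 - <<'E'
from h import *
from bench import bot
d=bot.get_image("scene");setcam("scene",d)
C=[c for c in comps(d["img"],"yellow") if abs(c[0][0]-368)<25 and c[0][1]<200]
print(C)
c=C[0][0]
for zc in(.089,.0915,.094):
    f=lambda p:hullc(proj("scene",cyl(p[0],p[1],zc-.0045*1,zc+.0045,.025)))[0]-c
    r=least_squares(f,[.5,.16],diff_step=1e-4);print(zc,np.round(r.x,4),hullc(proj("scene",cyl(*r.x,zc-.0045,zc+.0045,.025)))[1])
print(bot.observe()['tool_pos'])
E
```

```text
[(array([367.83913765, 167.7628524 ]), 201.0, array([359, 161,  19,  15], dtype=int32))]
0.089 [0.4906 0.1609] 257.1368954246864
0.0915 [0.493 0.16 ] 258.8170291520655
0.094 [0.4953 0.1591] 260.5137808728032
[0.50075599 0.1585519  0.11768992]
```

Call:
step_arm(targets=[{"fingers": 44, "dx": 0, "dy": 0, "dz": -3, "rx": 0, "ry": 0, "rz": 0}, {"fingers": 44, "dx": 0, "dy": 0, "dz": -6, "rx": 0, "ry": 0, "rz": 0}, {"fingers": 44, "dx": 0, "dy": 0, "dz": -9, "rx": 0, "ry": 0, "rz": 0}])

```text
t: 18.95
tool_pos: [0.5004, 0.1596, 0.1082]
eef_rot: [-0.0, 0.839, 0.545, 0.0]
contact_force: [0.5, 0.3, -0.9]
width: 0.532
```

Call:
step_arm(targets=[{"fingers": 44, "dx": 0, "dy": 0, "dz": -2, "rx": 0, "ry": 0, "rz": 0}, {"fingers": 44, "dx": 0, "dy": 0, "dz": -5, "rx": 0, "ry": 0, "rz": 0}])

```text
t: 19.2
tool_pos: [0.5005, 0.1596, 0.1032]
eef_rot: [0.0, 0.839, 0.545, 0.0]
contact_force: [-0.0, 0.2, -0.1]
width: 0.536
```

Call:
step_arm(targets=[{"fingers": 44, "dx": 0, "dy": 0, "dz": -2, "rx": 0, "ry": 0, "rz": 0}, {"fingers": 44, "dx": 0, "dy": 0, "dz": -5, "rx": 0, "ry": 0, "rz": 0}])

```text
t: 19.45
tool_pos: [0.5005, 0.1596, 0.0982]
eef_rot: [0.0, 0.839, 0.545, 0.0]
contact_force: [0.8, 0.8, -0.2]
width: 0.536
```

Call:
step_arm(targets=[{"fingers": 44, "dx": 0, "dy": 0, "dz": -2, "rx": 0, "ry": 0, "rz": 0}, {"fingers": 44, "dx": 0, "dy": 0, "dz": -4, "rx": 0, "ry": 0, "rz": 0}])

```text
t: 19.7
tool_pos: [0.5008, 0.1592, 0.0944]
eef_rot: [0.0, 0.839, 0.545, 0.0]
contact_force: [1.8, -2.2, 1.4]
width: 0.534
```

Call:
step_arm(targets=[{"fingers": 44, "dx": 0, "dy": 0, "dz": -2, "rx": 0, "ry": 0, "rz": 0}, {"fingers": 44, "dx": 0, "dy": 0, "dz": -4, "rx": 0, "ry": 0, "rz": 0}])

```text
t: 19.95
tool_pos: [0.5009, 0.1592, 0.0904]
eef_rot: [0.0, 0.839, 0.544, 0.0]
contact_force: [1.5, -4.1, 2.9]
width: 0.533
```

Call:
step_arm(targets=[{"fingers": 44, "dx": 0, "dy": 0, "dz": -3, "rx": 0, "ry": 0, "rz": 0}, {"fingers": 44, "dx": 0, "dy": 0, "dz": -6, "rx": 0, "ry": 0, "rz": 0}])

```text
t: 20.2
tool_pos: [0.5007, 0.1595, 0.0843]
eef_rot: [0.0, 0.839, 0.545, 0.0]
contact_force: [2.6, -3.1, 3.7]
width: 0.535
```

Call:
step_arm(targets=[{"fingers": 44, "dx": 0, "dy": 0, "dz": -3, "rx": 0, "ry": 0, "rz": 0}, {"fingers": 44, "dx": 0, "dy": 0, "dz": -6, "rx": 0, "ry": 0, "rz": 0}])

```text
t: 20.45
tool_pos: [0.5006, 0.1596, 0.0782]
eef_rot: [0.0, 0.839, 0.545, 0.0]
contact_force: [2.0, -3.5, 4.3]
width: 0.532
```

Call:
step_arm(targets=[{"fingers": 44, "dx": 0.5, "dy": -0.5, "dz": -2, "rx": 0, "ry": 0, "rz": 0}, {"fingers": 44, "dx": 0.5, "dy": -0.5, "dz": -4, "rx": 0, "ry": 0, "rz": 0}])

```text
t: 20.7
tool_pos: [0.5007, 0.1594, 0.0742]
eef_rot: [-0.0, 0.839, 0.545, -0.0]
contact_force: [0.3, -1.8, 4.4]
width: 0.535
```

Call:
step_arm(targets=[{"fingers": 44, "dx": 0, "dy": 0, "dz": -1, "rx": 0, "ry": 0, "rz": 0}, {"fingers": 44, "dx": 0, "dy": 0, "dz": -2, "rx": 0, "ry": 0, "rz": 0}])

```text
t: 20.95
tool_pos: [0.5007, 0.1593, 0.0723]
eef_rot: [-0.0, 0.839, 0.545, -0.0]
contact_force: [0.2, -1.7, 4.3]
width: 0.534
```

Call:
step_arm(targets=[{"fingers": 44, "dx": 0, "dy": 0, "dz": -1, "rx": 0, "ry": 0, "rz": 0}])

```text
t: 21.08
tool_pos: [0.5007, 0.1593, 0.0713]
eef_rot: [-0.0, 0.839, 0.545, -0.0]
contact_force: [0.7, -0.1, 4.0]
width: 0.532
```

Call:
step_arm(targets=[{"fingers": 44, "dx": 0, "dy": 0, "dz": -1, "rx": 0, "ry": 0, "rz": 0}])

```text
t: 21.2
tool_pos: [0.5008, 0.1592, 0.0703]
eef_rot: [-0.0, 0.839, 0.545, -0.0]
contact_force: [0.2, -0.8, 7.8]
width: 0.535
```

Call:
step_arm(targets=[{"fingers": 44, "dx": 0, "dy": 0, "dz": -0.7, "rx": 0, "ry": 0, "rz": 0}])

```text
t: 21.32
tool_pos: [0.5009, 0.1592, 0.0698]
eef_rot: [-0.0, 0.839, 0.545, 0.0]
contact_force: [-1.1, -1.0, 11.6]
width: 0.535
```

Call:
step_arm(targets=[{"fingers": 44, "dx": 0, "dy": 0, "dz": -0.5, "rx": 0, "ry": 0, "rz": 0}])

```text
t: 21.45
tool_pos: [0.5009, 0.1592, 0.0695]
eef_rot: [-0.0, 0.839, 0.545, 0.0]
contact_force: [-1.9, -0.1, 12.4]
width: 0.53
```

Call:
step_arm(targets=[{"fingers": 44, "dx": 0, "dy": 0, "dz": -0.6, "rx": 0, "ry": 0, "rz": 0}])

```text
t: 21.58
tool_pos: [0.5009, 0.1592, 0.0691]
eef_rot: [-0.0, 0.839, 0.545, 0.0]
contact_force: [-2.9, -0.5, 16.1]
width: 0.532
```

Call:
step_arm(targets=[{"fingers": 44, "dx": 0, "dy": 0, "dz": -0.4, "rx": 0, "ry": 0, "rz": 0}])

```text
t: 21.7
tool_pos: [0.5009, 0.1592, 0.0689]
eef_rot: [-0.0, 0.839, 0.545, 0.0]
contact_force: [-3.8, -1.0, 17.5]
width: 0.529
```

Call:
step_arm(targets=[{"fingers": 44, "dx": 0, "dy": 0, "dz": -0.4, "rx": 0, "ry": 0, "rz": 0}])

```text
t: 21.82
tool_pos: [0.5009, 0.1592, 0.0686]
eef_rot: [-0.0, 0.839, 0.545, 0.0]
contact_force: [-3.2, -0.4, 18.9]
width: 0.535
```

Call:
step_arm(targets=[{"fingers": 44, "dx": 0, "dy": 0, "dz": 0, "rx": 0, "ry": 0, "rz": 0}, {"fingers": 44, "dx": 0, "dy": 0, "dz": 0, "rx": 0, "ry": 0, "rz": 0}])

```text
t: 22.08
tool_pos: [0.5009, 0.1592, 0.0686]
eef_rot: [-0.0, 0.839, 0.545, 0.0]
contact_force: [-2.5, -1.4, 17.2]
width: 0.531
```

```bash
python3 - <<'E'
from h import *
from bench import bot
s=bot.observe();print({k:np.round(s[k],5) for k in s if k not in('effort','dq')})
d=bot.get_image("scene");im=d["img"][:,:,::-1]
cv2.imwrite("pics/s10.png",cv2.resize(im[130:220,320:410],None,fx=6,fy=6,interpolation=cv2.INTER_CUBIC))
E
```

```text
{'t': np.float64(22.075), 'q': array([-0.47434,  0.61487,  0.11642,  2.03619, -0.14153,  0.49734,
        0.89747]), 'tool_pos': array([0.50091, 0.1592 , 0.06861]), 'eef_rot': array([-9.0000e-05,  8.3864e-01,  5.4469e-01,  3.2000e-04]), 'contact_force': array([-2.49092, -1.38412, 17.23313]), 'moment': array([-0.31647,  0.65924,  0.02856]), 'width': np.float64(0.53084)}
```

View pics/s10.png

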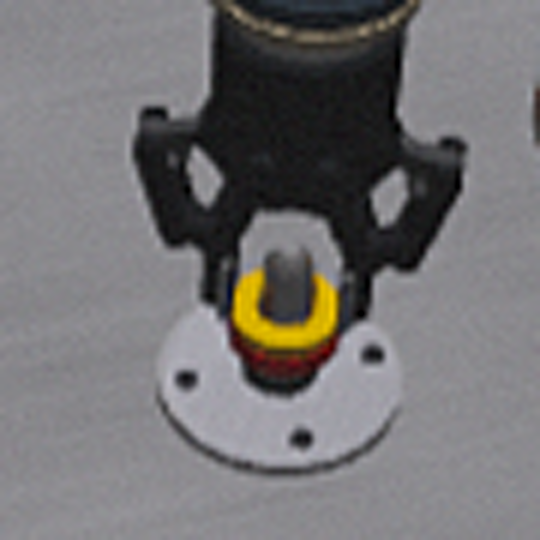

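Call:
step_arm(targets=[{"fingers": 44, "dx": 0, "dy": 0, "dz": -0.5, "rx": 0, "ry": 0, "rz": 0}])

```text
t: 22.25
tool_pos: [0.5009, 0.1592, 0.0683]
eef_rot: [-0.0, 0.839, 0.545, 0.0]
contact_force: [-3.8, -2.4, 21.3]
width: 0.533
```

Call:
step_arm(targets=[{"fingers": 44, "dx": 0, "dy": 0, "dz": 0, "rx": 0, "ry": 0, "rz": 0}, {"fingers": 44, "dx": 0, "dy": 0, "dz": 0, "rx": 0, "ry": 0, "rz": 0}])

```text
t: 22.5
tool_pos: [0.5009, 0.1592, 0.0682]
eef_rot: [-0.0, 0.839, 0.545, 0.0]
contact_force: [-3.2, -1.9, 18.9]
width: 0.533
```

Call:
step_arm(targets=[{"fingers": 62, "dx": 0, "dy": 0, "dz": 0, "rx": 0, "ry": 0, "rz": 0}, {"fingers": 62, "dx": 0, "dy": 0, "dz": 0, "rx": 0, "ry": 0, "rz": 0}, {"fingers": 62, "dx": 0, "dy": 0, "dz": 2, "rx": 0, "ry": 0, "rz": 0}])

```text
t: 22.88
tool_pos: [0.5006, 0.1591, 0.0689]
eef_rot: [-0.0, 0.839, 0.545, -0.0]
contact_force: [-0.5, 0.2, 0.1]
width: 0.726
```

Call:
step_arm(targets=[{"fingers": 62, "dx": 0, "dy": 0, "dz": 20, "rx": 0, "ry": 0, "rz": 0}, {"fingers": 62, "dx": 0, "dy": 0, "dz": 70, "rx": 0, "ry": 0, "rz": 0}, {"fingers": 62, "dx": 10, "dy": -25, "dz": 100, "rx": 0, "ry": 0, "rz": 0}, {"fingers": 62, "dx": 30, "dy": -80, "dz": 100, "rx": 0, "ry": 0, "rz": 0}, {"fingers": 62, "dx": 50, "dy": -135, "dz": 100, "rx": 0, "ry": 0, "rz": 0}])

```text
t: 23.5
tool_pos: [0.5515, 0.0232, 0.1699]
eef_rot: [0.0, 0.838, 0.545, 0.001]
contact_force: [0.5, -0.6, -0.1]
width: 0.723
```

```bash
python3 - <<'E'
from h import *
from bench import bot
s=bot.observe();print({k:np.round(s[k],5) for k in s if k not in('effort','dq')})
d=bot.get_image("scene");im=d["img"][:,:,::-1]
cv2.imwrite("pics/s11.png",np.hstack([cv2.resize(im[160:220,335:400],None,fx=6,fy=6,interpolation=cv2.INTER_CUBIC),cv2.resize(im[80:280,150:410],None,fx=1.5,fy=1.8)]))
E
```

```text
{'t': np.float64(23.5), 'q': array([-0.23318,  0.49478,  0.15752,  1.88107, -0.1073 ,  0.77265,
        1.1364 ]), 'tool_pos': array([0.55153, 0.02321, 0.16988]), 'eef_rot': array([1.5000e-04, 8.3816e-01, 5.4543e-01, 5.8000e-04]), 'contact_force': array([ 0.49726, -0.56822, -0.06676]), 'moment': array([ 0.02334, -0.07476,  0.00677]), 'width': np.float64(0.72324)}
```

View pics/s11.png

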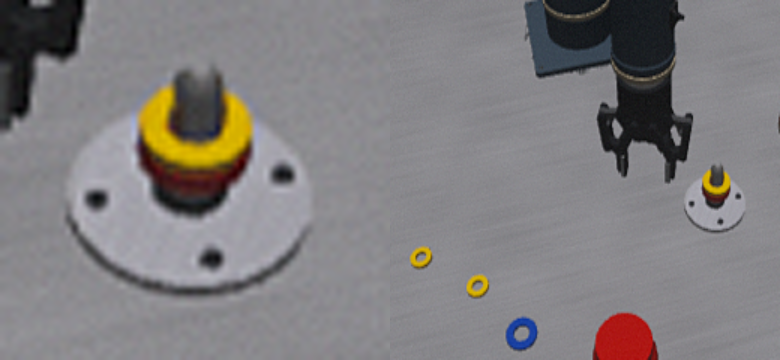

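Call:
step_arm(targets=[{"fingers": 62, "dx": 22, "dy": -57, "dz": 0, "rx": 0, "ry": 0, "rz": 0}, {"fingers": 62, "dx": 44, "dy": -114, "dz": 0, "rx": 0, "ry": 0, "rz": 0}, {"fingers": 62, "dx": 66, "dy": -171, "dz": 0, "rx": 0, "ry": 0, "rz": 0}, {"fingers": 60, "dx": 90, "dy": -230, "dz": -10, "rx": 0, "ry": 0, "rz": 0}, {"fingers": 60, "dx": 90, "dy": -230, "dz": -60, "rx": 0, "ry": 0, "rz": 0}], squeeze=30)

```text
t: 24.18
tool_pos: [0.6431, -0.2133, 0.1111]
eef_rot: [0.004, 0.841, 0.542, 0.001]
contact_force: [0.9, 1.2, -1.3]
width: 0.701
```

Call:
step_arm(targets=[{"fingers": 60, "dx": 0, "dy": 0, "dz": -45, "rx": 0, "ry": 0, "rz": 0}, {"fingers": 60, "dx": 0, "dy": 0, "dz": -60, "rx": 0, "ry": 0, "rz": 0}, {"fingers": 60, "dx": 0, "dy": 0, "dz": -60, "rx": 0, "ry": 0, "rz": 0}])

```text
t: 24.55
tool_pos: [0.6407, -0.2056, 0.0489]
eef_rot: [-0.001, 0.839, 0.545, -0.001]
contact_force: [0.3, -0.7, 0.4]
width: 0.704
```

```bash
python3 - <<'E'
from h import *
from bench import bot
s=bot.observe();print({k:np.round(s[k],5) for k in s if k not in('effort','dq')})
d=bot.get_image("scene");im=d["img"][:,:,::-1]
cv2.imwrite("pics/s12.png",cv2.resize(im[150:290,170:340],None,fx=4,fy=4,interpolation=cv2.INTER_CUBIC))
E
```

```text
{'t': np.float64(24.55), 'q': array([ 0.17068,  0.79313,  0.12123,  1.64524, -0.13212,  0.71271,
        1.50852]), 'tool_pos': array([ 0.64067, -0.20557,  0.0489 ]), 'eef_rot': array([-5.3000e-04,  8.3858e-01,  5.4477e-01, -5.1000e-04]), 'contact_force': array([ 0.30405, -0.73061,  0.41808]), 'moment': array([-0.03635, -0.01283,  0.00857]), 'width': np.float64(0.70434)}
```

View pics/s12.png

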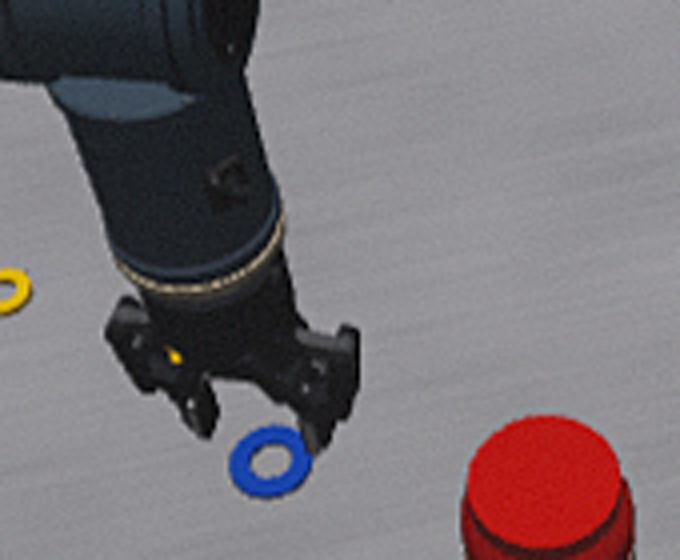

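Call:
step_arm(targets=[{"fingers": 60, "dx": 0, "dy": 0, "dz": -10, "rx": 0, "ry": 0, "rz": 0}, {"fingers": 60, "dx": 0, "dy": 0, "dz": -20, "rx": 0, "ry": 0, "rz": 0}, {"fingers": 60, "dx": 0, "dy": 0, "dz": -22, "rx": 0, "ry": 0, "rz": 0}, {"fingers": 60, "dx": 0, "dy": 0, "dz": -22, "rx": 0, "ry": 0, "rz": 0}])

```text
t: 25.1
tool_pos: [0.6409, -0.2059, 0.0272]
eef_rot: [-0.0, 0.839, 0.545, -0.0]
contact_force: [0.1, -0.3, 1.0]
width: 0.701
```

Call:
step_arm(targets=[{"fingers": 56, "dx": 0, "dy": 0, "dz": -2.2, "rx": 0, "ry": 0, "rz": 0}, {"fingers": 46, "dx": 0, "dy": 0, "dz": -2.2, "rx": 0, "ry": 0, "rz": 0}, {"fingers": 46, "dx": 0, "dy": 0, "dz": -2.2, "rx": 0, "ry": 0, "rz": 0}], squeeze=30)

```text
t: 25.48
tool_pos: [0.641, -0.206, 0.0255]
eef_rot: [0.0, 0.839, 0.545, 0.0]
contact_force: [-1.8, -0.1, 4.7]
width: 0.551
```

Call:
step_arm(targets=[{"fingers": 60, "dx": 0, "dy": 0, "dz": 0, "rx": 0, "ry": 0, "rz": 0}, {"fingers": 60, "dx": 0, "dy": 0, "dz": 0, "rx": 0, "ry": 0, "rz": -10}, {"fingers": 60, "dx": 0, "dy": 0, "dz": 0, "rx": 0, "ry": 0, "rz": -20}, {"fingers": 60, "dx": 0, "dy": 0, "dz": 0, "rx": 0, "ry": 0, "rz": -30}, {"fingers": 60, "dx": 0, "dy": 0, "dz": 0, "rx": 0, "ry": 0, "rz": -40}])

```text
t: 26.1
tool_pos: [0.6409, -0.2058, 0.0249]
eef_rot: [-0.0, 0.975, 0.222, -0.0]
contact_force: [-0.4, -0.5, 0.1]
width: 0.707
```

Call:
step_arm(targets=[{"fingers": 60, "dx": 0, "dy": 0, "dz": 0, "rx": 0, "ry": 0, "rz": -10}, {"fingers": 60, "dx": 0, "dy": 0, "dz": 0, "rx": 0, "ry": 0, "rz": -20}, {"fingers": 60, "dx": 0, "dy": 0, "dz": 0, "rx": 0, "ry": 0, "rz": -30}, {"fingers": 60, "dx": 0, "dy": 0, "dz": 0, "rx": 0, "ry": 0, "rz": -40}, {"fingers": 60, "dx": 0, "dy": 0, "dz": 0, "rx": 0, "ry": 0, "rz": -50}])

```text
t: 26.72
tool_pos: [0.6409, -0.2057, 0.0248]
eef_rot: [-0.0, 0.978, -0.211, -0.0]
contact_force: [0.1, -0.6, -0.4]
width: 0.704
```

Call:
step_arm(targets=[{"fingers": 44, "dx": 0, "dy": 0, "dz": 0, "rx": 0, "ry": 0, "rz": 0}, {"fingers": 44, "dx": 0, "dy": 0, "dz": 0, "rx": 0, "ry": 0, "rz": 0}, {"fingers": 44, "dx": 0, "dy": 0, "dz": 0, "rx": 0, "ry": 0, "rz": 0}], squeeze=100)

```text
t: 27.1
tool_pos: [0.6411, -0.2056, 0.0256]
eef_rot: [-0.0, 0.979, -0.206, 0.0]
contact_force: [-0.8, 2.2, 7.4]
width: 0.53
```

Call:
step_arm(targets=[{"fingers": 44, "dx": 0, "dy": 0, "dz": 5, "rx": 0, "ry": 0, "rz": 0}, {"fingers": 44, "dx": 0, "dy": 0, "dz": 40, "rx": 0, "ry": 0, "rz": 0}, {"fingers": 44, "dx": 0, "dy": 10, "dz": 90, "rx": 0, "ry": 0, "rz": 0}, {"fingers": 44, "dx": -15, "dy": 50, "dz": 120, "rx": 0, "ry": 0, "rz": 0}, {"fingers": 44, "dx": -35, "dy": 95, "dz": 120, "rx": 0, "ry": 0, "rz": 0}])

```text
t: 27.72
tool_pos: [0.6069, -0.1114, 0.1477]
eef_rot: [0.0, 0.978, -0.207, 0.002]
contact_force: [1.4, 0.5, -1.2]
width: 0.531
```

Call:
step_arm(targets=[{"fingers": 44, "dx": -22, "dy": 57, "dz": 0, "rx": 0, "ry": 0, "rz": 0}, {"fingers": 44, "dx": -44, "dy": 114, "dz": 0, "rx": 0, "ry": 0, "rz": 0}, {"fingers": 44, "dx": -66, "dy": 171, "dz": 0, "rx": 0, "ry": 0, "rz": 0}, {"fingers": 44, "dx": -88, "dy": 228, "dz": 0, "rx": 0, "ry": 0, "rz": 0}, {"fingers": 44, "dx": -105, "dy": 270, "dz": 0, "rx": 0, "ry": 0, "rz": 0}])

```text
t: 28.35
tool_pos: [0.4998, 0.1617, 0.1451]
eef_rot: [-0.0, 0.979, -0.206, -0.0]
contact_force: [0.7, 0.6, -1.2]
width: 0.526
```

Call:
step_arm(targets=[{"fingers": 44, "dx": 0, "dy": 0, "dz": -10, "rx": 0, "ry": 0, "rz": 0}, {"fingers": 44, "dx": 0, "dy": 0, "dz": -25, "rx": 0, "ry": 0, "rz": 0}, {"fingers": 44, "dx": 0, "dy": 0, "dz": -28, "rx": 0, "ry": 0, "rz": 0}, {"fingers": 44, "dx": 0, "dy": 0, "dz": -28, "rx": 0, "ry": 0, "rz": 0}])

```text
t: 28.85
tool_pos: [0.5013, 0.1576, 0.1168]
eef_rot: [0.0, 0.978, -0.209, -0.0]
contact_force: [-0.9, 0.1, -0.7]
width: 0.529
```

```bash
python3 - <<'E'
from h import *
from bench import bot
s=bot.observe();print({k:np.round(s[k],5) for k in s if k not in('effort','dq')})
d=bot.get_image("scene");im=d["img"][:,:,::-1]
a=cv2.resize(im[110:230,300:430],None,fx=3,fy=4)
d=bot.get_image("top");im=d["img"][:,:,::-1]
b=cv2.resize(im[180:300,200:330],None,fx=3,fy=4)
cv2.imwrite("pics/s13.png",np.hstack([a,b]))
E
```

```text
{'t': np.float64(28.85), 'q': array([-0.82717,  0.637  ,  0.67942,  2.01006, -0.61224,  0.70672,
       -0.18136]), 'tool_pos': array([0.50125, 0.1576 , 0.1168 ]), 'eef_rot': array([ 4.0000e-04,  9.7794e-01, -2.0887e-01, -1.3000e-04]), 'contact_force': array([-0.86416,  0.07924, -0.68715]), 'moment': array([-0.00105, -0.02111,  0.02607]), 'width': np.float64(0.52935)}
```

View pics/s13.png

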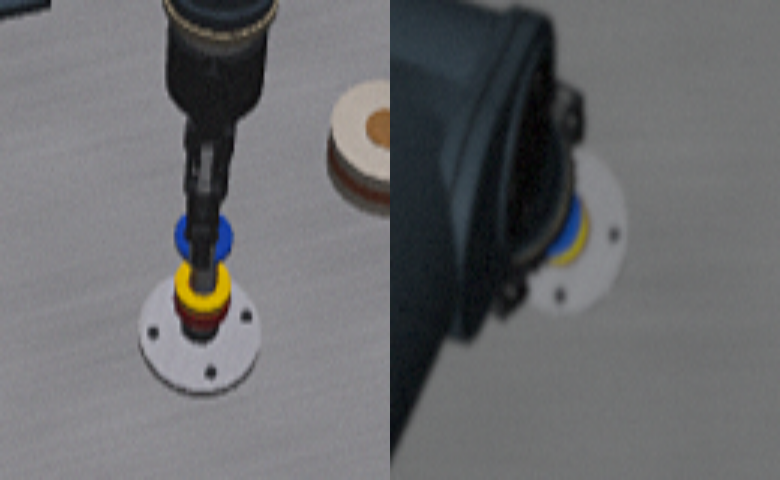

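Call:
step_arm(targets=[{"fingers": 44, "dx": 0, "dy": 0, "dz": -3, "rx": 0, "ry": 0, "rz": 0}, {"fingers": 44, "dx": 0, "dy": 0, "dz": -6, "rx": 0, "ry": 0, "rz": 0}, {"fingers": 44, "dx": 0, "dy": 0, "dz": -9, "rx": 0, "ry": 0, "rz": 0}])

```text
t: 29.32
tool_pos: [0.5009, 0.1592, 0.1079]
eef_rot: [-0.0, 0.978, -0.208, -0.0]
contact_force: [-0.1, -1.0, -0.1]
width: 0.53
```

Call:
step_arm(targets=[{"fingers": 44, "dx": 0, "dy": 0, "dz": -2, "rx": 0, "ry": 0, "rz": 0}, {"fingers": 44, "dx": 0, "dy": 0, "dz": -5, "rx": 0, "ry": 0, "rz": 0}])

```text
t: 29.58
tool_pos: [0.5009, 0.1591, 0.1029]
eef_rot: [-0.0, 0.978, -0.208, 0.0]
contact_force: [1.4, 0.4, -0.0]
width: 0.531
```

Call:
step_arm(targets=[{"fingers": 44, "dx": 0, "dy": 0, "dz": -2, "rx": 0, "ry": 0, "rz": 0}, {"fingers": 44, "dx": 0, "dy": 0, "dz": -5, "rx": 0, "ry": 0, "rz": 0}])

```text
t: 29.82
tool_pos: [0.501, 0.1591, 0.0979]
eef_rot: [-0.0, 0.978, -0.208, 0.0]
contact_force: [-0.6, -0.4, -0.5]
width: 0.533
```

Call:
step_arm(targets=[{"fingers": 44, "dx": 0, "dy": 0, "dz": -2, "rx": 0, "ry": 0, "rz": 0}, {"fingers": 44, "dx": 0, "dy": 0, "dz": -4, "rx": 0, "ry": 0, "rz": 0}])

```text
t: 30.08
tool_pos: [0.5012, 0.1594, 0.094]
eef_rot: [-0.0, 0.978, -0.208, 0.0]
contact_force: [0.0, 0.9, 1.4]
width: 0.531
```

Call:
step_arm(targets=[{"fingers": 44, "dx": 0, "dy": 0, "dz": -2, "rx": 0, "ry": 0, "rz": 0}, {"fingers": 44, "dx": 0, "dy": 0, "dz": -4, "rx": 0, "ry": 0, "rz": 0}])

```text
t: 30.32
tool_pos: [0.5012, 0.1595, 0.0901]
eef_rot: [-0.0, 0.978, -0.208, 0.0]
contact_force: [1.0, 2.2, 2.0]
width: 0.527
```

Call:
step_arm(targets=[{"fingers": 44, "dx": 0, "dy": 0.3, "dz": -2, "rx": 0, "ry": 0, "rz": 0}, {"fingers": 44, "dx": 0, "dy": 0.3, "dz": -4, "rx": 0, "ry": 0, "rz": 0}, {"fingers": 44, "dx": 0, "dy": 0.3, "dz": -6, "rx": 0, "ry": 0, "rz": 0}])

```text
t: 30.7
tool_pos: [0.5011, 0.1595, 0.084]
eef_rot: [-0.0, 0.978, -0.208, 0.0]
contact_force: [1.1, 2.5, 1.6]
width: 0.529
```

Call:
step_arm(targets=[{"fingers": 44, "dx": 0, "dy": 0, "dz": -1, "rx": 0, "ry": 0, "rz": 0}, {"fingers": 44, "dx": 0, "dy": 0, "dz": -2, "rx": 0, "ry": 0, "rz": 0}])

```text
t: 30.95
tool_pos: [0.5011, 0.1594, 0.082]
eef_rot: [-0.0, 0.978, -0.208, 0.0]
contact_force: [1.8, 2.1, 1.5]
width: 0.527
```

Call:
step_arm(targets=[{"fingers": 44, "dx": 0, "dy": 0, "dz": -1, "rx": 0, "ry": 0, "rz": 0}, {"fingers": 44, "dx": 0, "dy": 0, "dz": -2, "rx": 0, "ry": 0, "rz": 0}])

```text
t: 31.2
tool_pos: [0.501, 0.1594, 0.08]
eef_rot: [-0.0, 0.978, -0.208, 0.0]
contact_force: [1.0, 3.0, 1.7]
width: 0.531
```

Call:
step_arm(targets=[{"fingers": 44, "dx": 0, "dy": 0, "dz": -1, "rx": 0, "ry": 0, "rz": 0}])

```text
t: 31.32
tool_pos: [0.501, 0.1594, 0.079]
eef_rot: [-0.0, 0.978, -0.208, 0.0]
contact_force: [2.1, 2.0, 2.4]
width: 0.532
```

Call:
step_arm(targets=[{"fingers": 44, "dx": 0, "dy": 0, "dz": -0.7, "rx": 0, "ry": 0, "rz": 0}])

```text
t: 31.45
tool_pos: [0.501, 0.1594, 0.0784]
eef_rot: [-0.0, 0.978, -0.208, 0.0]
contact_force: [0.8, 2.1, 8.1]
width: 0.532
```

Call:
step_arm(targets=[{"fingers": 44, "dx": 0, "dy": 0, "dz": -0.6, "rx": 0, "ry": 0, "rz": 0}])

```text
t: 31.58
tool_pos: [0.5011, 0.1594, 0.0781]
eef_rot: [-0.0, 0.978, -0.208, 0.0]
contact_force: [-0.2, 3.2, 10.4]
width: 0.528
```

Call:
step_arm(targets=[{"fingers": 44, "dx": 0, "dy": 0, "dz": -0.5, "rx": 0, "ry": 0, "rz": 0}])

```text
t: 31.7
tool_pos: [0.5011, 0.1594, 0.0778]
eef_rot: [-0.0, 0.978, -0.208, 0.0]
contact_force: [-0.4, 2.3, 12.6]
width: 0.528
```

Call:
step_arm(targets=[{"fingers": 44, "dx": 0, "dy": 0, "dz": -0.6, "rx": 0, "ry": 0, "rz": 0}])

```text
t: 31.82
tool_pos: [0.5011, 0.1594, 0.0774]
eef_rot: [-0.0, 0.978, -0.208, 0.0]
contact_force: [-0.7, 2.3, 15.5]
width: 0.53
```

Call:
step_arm(targets=[{"fingers": 44, "dx": 0, "dy": 0, "dz": -0.4, "rx": 0, "ry": 0, "rz": 0}])

```text
t: 31.95
tool_pos: [0.5011, 0.1594, 0.0772]
eef_rot: [-0.001, 0.978, -0.208, 0.0]
contact_force: [-2.0, 3.2, 17.2]
width: 0.53
```

Call:
step_arm(targets=[{"fingers": 44, "dx": 0, "dy": 0, "dz": -0.3, "rx": 0, "ry": 0, "rz": 0}])

```text
t: 32.08
tool_pos: [0.5011, 0.1593, 0.0769]
eef_rot: [-0.001, 0.978, -0.208, 0.0]
contact_force: [-1.9, 2.6, 19.6]
width: 0.533
```

Call:
step_arm(targets=[{"fingers": 44, "dx": 0, "dy": 0, "dz": 0, "rx": 0, "ry": 0, "rz": 0}, {"fingers": 44, "dx": 0, "dy": 0, "dz": 0, "rx": 0, "ry": 0, "rz": 0}])

```text
t: 32.33
tool_pos: [0.5011, 0.1594, 0.077]
eef_rot: [-0.001, 0.978, -0.208, 0.0]
contact_force: [-2.5, 2.1, 17.8]
width: 0.534
```

```bash
python3 - <<'E'
from h import *
from bench import bot
s=bot.observe();print({k:np.round(s[k],5) for k in s if k not in('effort','dq')})
d=bot.get_image("scene");im=d["img"][:,:,::-1]
cv2.imwrite("pics/s14.png",cv2.resize(im[130:220,320:410],None,fx=6,fy=6,interpolation=cv2.INTER_CUBIC))
E
```

```text
{'t': np.float64(32.325), 'q': array([-0.7827 ,  0.68817,  0.60881,  2.0409 , -0.67845,  0.61881,
       -0.12721]), 'tool_pos': array([0.50112, 0.15937, 0.07697]), 'eef_rot': array([-6.2000e-04,  9.7812e-01, -2.0803e-01,  2.2000e-04]), 'contact_force': array([-2.46038,  2.12801, 17.82855]), 'moment': array([ 0.65113,  0.43672, -0.00467]), 'width': np.float64(0.5336)}
```

View pics/s14.png

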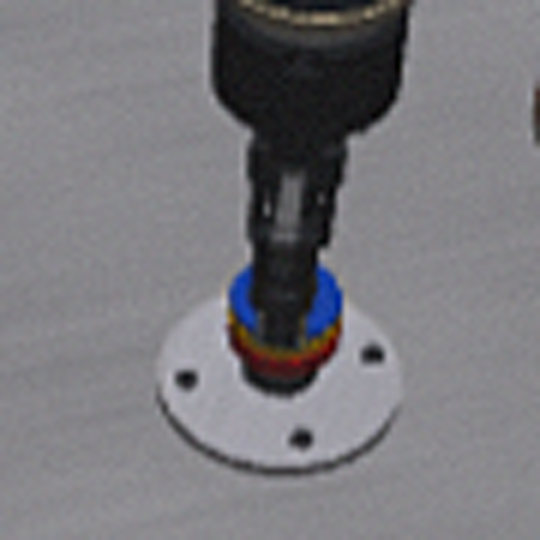

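Call:
step_arm(targets=[{"fingers": 44, "dx": 0, "dy": 0, "dz": 0, "rx": 0, "ry": 0, "rz": 0}, {"fingers": 62, "dx": 0, "dy": 0, "dz": 0, "rx": 0, "ry": 0, "rz": 0}, {"fingers": 62, "dx": 0, "dy": 0, "dz": 0, "rx": 0, "ry": 0, "rz": 0}, {"fingers": 62, "dx": 0, "dy": 0, "dz": 2, "rx": 0, "ry": 0, "rz": 0}])

```text
t: 32.88
tool_pos: [0.5004, 0.159, 0.0776]
eef_rot: [0.0, 0.978, -0.208, -0.0]
contact_force: [0.1, -0.4, 0.3]
width: 0.722
```

Call:
step_arm(targets=[{"fingers": 62, "dx": 0, "dy": 0, "dz": 20, "rx": 0, "ry": 0, "rz": 0}, {"fingers": 62, "dx": 0, "dy": 0, "dz": 70, "rx": 0, "ry": 0, "rz": 0}, {"fingers": 62, "dx": 0, "dy": -30, "dz": 110, "rx": 0, "ry": 0, "rz": 0}, {"fingers": 62, "dx": 0, "dy": -90, "dz": 110, "rx": 0, "ry": 0, "rz": 0}, {"fingers": 62, "dx": 0, "dy": -150, "dz": 110, "rx": 0, "ry": 0, "rz": 0}])

```text
t: 33.5
tool_pos: [0.5008, 0.0082, 0.1884]
eef_rot: [-0.0, 0.978, -0.207, 0.0]
contact_force: [1.4, -0.2, 0.2]
width: 0.728
```

Call:
step_arm(targets=[{"fingers": 62, "dx": 0, "dy": 0, "dz": 0, "rx": 0, "ry": 0, "rz": 0}, {"fingers": 62, "dx": 0, "dy": 0, "dz": 0, "rx": 0, "ry": 0, "rz": 0}])

```text
t: 33.75
tool_pos: [0.5008, 0.0096, 0.1878]
eef_rot: [-0.0, 0.978, -0.208, -0.0]
contact_force: [0.2, 0.1, -0.5]
width: 0.727
```

```bash
python3 - <<'E'
from h import *
from bench import bot
s=bot.observe();print({k:np.round(s[k],4) for k in s if k not in('effort','dq')})
I={}
for n in("scene","top"):
    d=bot.get_image(n);setcam(n,d);I[n]=d["img"]
im=I["scene"][:,:,::-1]
cv2.imwrite("pics/s15.png",np.hstack([cv2.resize(im[160:220,335:400],None,fx=6,fy=6,interpolation=cv2.INTER_CUBIC),cv2.resize(im[80:330,130:530],None,fx=1,fy=1.44)]))
c=[x for x in comps(I["scene"],"blue")][0][0];print(c)
for z in(.0535,.0525,.0545):
    r=least_squares(lambda p:hullc(proj("scene",cyl(p[0],p[1],z,z+.006,.025)))[0]-c,[.5,.16],diff_step=1e-4);print(z,r.x)
E
```

```text
{'t': np.float64(33.75), 'q': array([-0.6243,  0.5091,  0.7673,  1.9969, -0.4801,  0.8233, -0.0035]), 'tool_pos': array([0.5008, 0.0096, 0.1878]), 'eef_rot': array([-2.000e-04,  9.781e-01, -2.082e-01, -3.000e-04]), 'contact_force': array([ 0.2378,  0.1228, -0.5229]), 'moment': array([ 0.0292, -0.0056, -0.0208]), 'width': np.float64(0.7271)}
[367.44509232 179.12147716]
0.0535 [0.49971995 0.15899189]
0.0525 [0.49882071 0.15934545]
0.0545 [0.50061919 0.15863831]
```

View pics/s15.png

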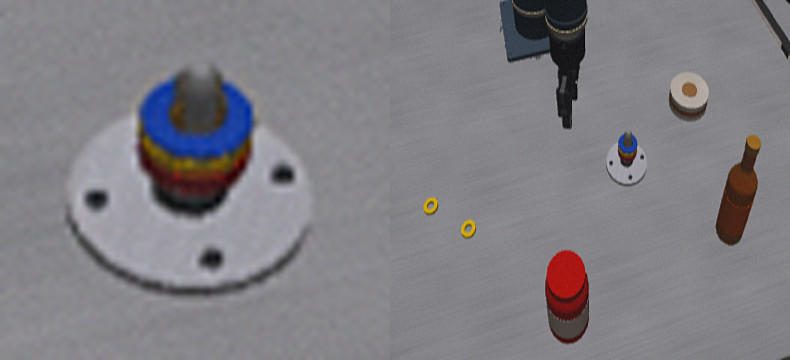

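The picture shows blue on yellow on red, flat on the seat, with the gripper clear. The bottle, jar and reel look unmoved.

```bash
python3 - <<'E'
from bench import bot
print(bot.sign_off())
E
```

```text
the job is handed in; nothing more can be done
None
```

All three spacers are on the arbor, red, then yellow (the largest of the three yellow rings), then blue on top. Each was pressed onto the sprung seat, held and let go, and I handed the job in at about 34 s of the 72 s.

**Seat presses:** the wrist force and the tool travel did not agree exactly, so each press is a range. Every range stays above 0.8 mm and below 2.5 mm, but the yellow and blue ranges run past the 2 mm you asked for.

| Spacer | Force while held | Estimated seat deflection | Held for at least |
|---|---|---|---|
| Red | 14.5 N | 1.1–1.8 mm (about 1.6 by travel) | 0.25 s |
| Yellow | 18.9 N | 1.1–2.4 mm (about 2.4 by travel) | 0.25 s |
| Blue | 17.8 N | 0.8–2.2 mm (about 1.9 by travel) | 0.35 s |

The wide ranges come from not knowing how much of the strip drag remained while the arm stood still. The true deflection is not reported to me, so I could not check it directly.

**Last checks:** after letting go, the picture showed the stack in the right order, looking flat and centred on the arbor. The gripper was about 15 cm away and the wrist force was about zero. The bottle, jar, reel and the two small yellow rings looked to be where they started. I judged that by eye and did not measure it.

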